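# Stack a lantern stem and lock its retainer

### The arm

A 7-joint arm with a two-finger parallel gripper is mounted at the origin on the work surface. World frame = base frame: x ahead of the robot, y to its left, z up, the work surface at z = 0. Lengths are in m, angles in rad, forces in N, time in s.
With the tool pointing down it reaches from about 0.35 to 0.9 m from the base axis. Payload 8.1 kg.
Tool frame: the origin (TCP) lies midway between the tips of the shut fingers; the grasp point (between the pads) lies 19 mm behind it; z points along the fingers, y is the direction in which the jaws open and shut (so a half turn about z gives the same grasp; the last joint's range is limited). The gripper opens to 85 mm and grips with 20 to 120 N. Pads are 22 mm wide; open, the fingers measure 114 mm over their backs; the gripper's body (76 mm by 85 mm) begins 54 mm behind the grasp point. The pads swing forward as they close: fully open they stand 13 mm farther back than shut.
Start: joints at [1.205, 0.434, 0.025, 1.573, -0.012, 1.134, -0.075], TCP at [0.162, -0.604, 0.2] pointing down, gripper open.
Joint ranges: [-2.62, 2.62], [-0.44, 2.09], [-1.27, 1.32], [0.08, 2.57], [-1.32, 4.46], [0.12, 2], [-2.74, 2.74]. Speed limits (rad/s): [2.22, 2.22, 3.01, 3.01, 3.14, 3.14, 3.14].

### API

Orientations are given as a unit quaternion [x, y, z, w].
In Python, from plant import bot gives the robot as it stands.
- The arm moves only by the tool send_rows, never from a script. Its argument "motion" is a list of rows, each a list of 3 entries, a list of its own where there are three numbers: the shift along the tool's x, y, z in m, then the turn, a rotation vector about the tool's x, y, z in degrees, then the opening in per cent of the stroke, from 0 (shut) to 100 (fully open). A call has exactly 5 rows; each row is the pose to reach, as a shift and turn from the pose commanded when the call began, along the tool's axes at that moment; what a row does not reach only later rows make up. A row lasts 1/12 s, in which the tool goes at most 41.7 mm and 7.16 degrees, less where a joint would pass 70% of its speed; a pose out of reach is approached as far as the arm can. A call with a gripper value outside its range is refused whole. The fingers move at their own pace and stop on an object; the grip force is fixed at half the most. Time passes only in rows, so rows that repeat a pose let the fingers close, or fill a call up. It gives the time, the measured TCP pose, the force and the opening at its end, in the units of the state.
- bot.read_state(): the state, without advancing time (a new reading comes with each control period).
- bot.capture(name): name is "scene" or "top" or "wrist"; returns a dict with "img" (420x560x3 uint8, blue, green, red), "depth" (420x560 float32, m along the optical axis (not along the pixel's ray), 0 where there is no reading), "K" (3x3 intrinsics, pixels), "k1" (the pictures are not rectified: a ray, as slopes to the right and down, at radius r is drawn at 1 + k1 r^2 times it, then the intrinsics apply), "T" (4x4, takes a point from camera to world coordinates); the wrist camera has in their place "T_tool_cam" (4x4, takes a point from camera to tool coordinates, whose origin is the TCP and whose axes are the flange's). Camera axes: x right, y up, looking along -z (the intrinsics and any distortion apply to the point x, -y, -z); pixel columns grow to the right and rows downward; lengths in m; the calibration is good to about 2 mm. A picture is of the moment at which its call begins: read the wrist's pose just before it.
- bot.job_done(): hands the job in, once; it reports no verdict.
The state is a dict: "time_s": time; "qpos": joint angles; "dq": joint speeds; "tau": joint torques, N m; "tcp_pos": TCP position; "tcp_rot": TCP orientation; "force": force on the tool from outside, world axes, zero at the start; "torque": the same for the moment, N m; "grip_width": opening from 0.0 (shut) to 1.0 (fully open).
Only numpy, scipy, OpenCV 4.12 (cv2) and the standard library are available. Lean on these libraries where they do the work, as an engineer would, in place of code of your own. Each camera call takes 0.05 s, during which the arm holds its last target. There are 200 camera calls.

### The job

Build up the sprung lantern stem: slide the brass spacer tube down onto its spring seat, then the copper washer on top of it, and last the square iron retainer, whose keyhole has to be felt over the stem's two lugs with a light push, pressed down against the spring, turned well clear of the slot and let go so that the lugs hold the stack squeezed. Never force it: the stem itself gives on a spring and must not be driven down near its stop (stay under about 12 N on the lugs), nor the seat pressed to its bottom. Leave the other pieces on the shelf where they are.

Things in the scene. Friction and masses are not known exactly. Their poses are not given: they have to be found in the camera images.
- stem_tip (a point): Tip of the upright steel stem of the fixed jig, 110 mm above the shelf; axes of the jig's 120 x 90 mm iron foot (x along the 120 mm, z up). Heights above the shelf: foot to 14 mm, its boss (52 mm across) to 20 mm; round sprung seat 36 mm across, top at 40 mm; stem 24 mm across up to 74 mm, cone to 77.5 mm, 12 mm neck to 103 mm, point to 110 mm.
- lug_mid (a point): Point on the stem's axis amid its two copper lugs, 91 mm above the shelf (a 4 mm round bar across the neck, 24 mm end to end: underside 89, top 93 mm). The axes are the foot's: the lugs' own direction is NOT measured. They lie anywhere within 0.65 rad either way of this x axis and do not turn: find them by turning the retainer under a light push until it drops, or by eye.
- seat (a joint): How far the sprung seat under the stack is pressed down (m): 0 free, 0.010 bottomed (may not exceed 0.0095). Its spring starts at 4.2 N (which carries the stack's weight) and adds 0.7 N per mm. 0.005 when the stack is locked under the lugs.
- stem (a joint): How far the stem has been pushed down into its spring buffer (m): 0 free, 0.006 bottomed (may not exceed 0.005). The buffer starts at 5 N and adds 2.5 N per mm; it springs back by itself.
- spacer_c (a point): Centre (15 mm up) of the brass spacer tube, axis z upright: 33 mm outside, 26 mm bore, 30 mm tall, about 85 g. Either end up. Home: on the seat, its centre 55 mm above the shelf (before the spring is pressed).
- washer_c (a point): Centre (3 mm up) of the flat copper washer, axis z upright: 38 mm outside, 26 mm bore, 6 mm thick, about 30 g. Home: on the spacer, its centre 73 mm above the shelf (before the spring is pressed).
- retainer_c (a point): Centre (9 mm up) of the dark iron retainer, z up: a square cap 42 x 42 mm, 18 mm tall, flat sides, about 130 g, right way up. Centre heights above the shelf: 91 mm with its plate resting crosswise on the lugs; 85 mm dropped past them on the unpressed stack; under 80 mm its top is below the lugs (77 to 78 mm is good for turning); turned 0.5 rad or more either way and let go it rises to the lugs and stays at 80 mm.
- retainer_slot (a point): Centre of the retainer's top face, its axes as the retainer's. The top 7 mm is a plate with a keyhole right through: a 14 x 14 mm middle hole (for the 12 mm neck) and a slot 6.6 mm wide, 27 mm end to end along its x axis (for the lugs). Below the plate it is hollow: 27 x 27 mm, 11 mm deep.
- chimney_c (a point): Bystander: brass lantern chimney, a waisted tube 76 mm across at the foot, 130 mm tall, standing; centre half-way up.
- punch_c (a point): Bystander: round steel dapping punch, 20 mm across, 90 mm tall, standing; centre half-way up.
- pane_c (a point): Bystander: cobalt glass pane, 90 x 70 x 5 mm, lying flat; its centre.
- scribe_c (a point): Bystander: bone-handled scribe lying along its x axis, about 140 mm long and 11 mm high; a point near its middle.
- foot_a_c (a point): Bystander: copper lantern foot, 34 mm across, 26 mm tall; centre half-way up.
- foot_b_c (a point): Bystander: the second copper lantern foot, the same.

How it is judged:
By the outcome, as a careful person would: the job done as asked, in the order asked, and still so for the second after the job is handed in, with the robot touching nothing.
It also fails if it takes over 72 s, if anything falls off the work surface, if the arm or the gripper's body presses on something with over 40 N, if the wrist force passes 120 N, or if a joint passes its speed limit or range.

## Working session

There is one attempt and no reset: what is moved stays moved. The work goes in short steps, Python scripts to look and compute and a tool call to move; the robot and the scene stay as the last step left them, time stands still between calls to the robot, and variables do not carry over. Pictures are saved under pics/ and viewed, about 8 in all and at most 12, crops included, and the job is handed in when it is done.

Besides the shell and the picture viewer there is one more tool, called as a command line: name --argument value ..., lists and objects as JSON in quotes. send_rows: Moves the arm, as the interface text tells. Its arguments: {"type":"object","properties":{"motion":{"type":"array","items":{"type":"array"}}},"required":["motion"]}

```bash
mkdir -p pics; ls; cat > h.py <<'E'
import numpy as np, cv2
from scipy.spatial.transform import Rotation as R
from plant import bot
def cap(n):
    s=bot.read_state(); c=bot.capture(n)
    if n=='wrist':
        T=np.eye(4);T[:3,:3]=R.from_quat(s['tcp_rot']).as_matrix();T[:3,3]=s['tcp_pos'];c['T']=T@c['T_tool_cam']
    return c
def ray(c,u,v):
    K=c['K'];d=np.array([(u-K[0,2])/K[0,0],(v-K[1,2])/K[1,1]]);x=d.copy()
    for _ in range(10): x=d/(1+c['k1']*(x@x))
    return c['T'][:3,3], c['T'][:3,:3]@np.array([x[0],-x[1],-1.])
def plane(c,u,v,z):
    o,d=ray(c,u,v); return o+d*(z-o[2])/d[2]
def pt(c,u,v):
    o,d=ray(c,u,v); return o+d*c['depth'][int(v),int(u)]
def px(c,p):
    q=np.linalg.inv(c['T'])@np.r_[p,1];x=np.array([q[0],-q[1]])/-q[2];x=x*(1+c['k1']*(x@x));return c['K'][:2,:2]@x+c['K'][:2,2]
def cloud(c):
    h,w=c['depth'].shape;u,v=np.meshgrid(np.arange(w),np.arange(h));K=c['K']
    d=np.stack([(u-K[0,2])/K[0,0],(v-K[1,2])/K[1,1]],-1);x=d.copy()
    for _ in range(10): x=d/(1+c['k1']*(x**2).sum(-1,keepdims=True))
    p=np.stack([x[...,0],-x[...,1],-np.ones((h,w))],-1)*c['depth'][...,None]
    return p@c['T'][:3,:3].T+c['T'][:3,3]
def tri(a,b):
    A=np.zeros((3,3));y=np.zeros(3)
    for o,d in (a,b):
        d=d/np.linalg.norm(d);P=np.eye(3)-np.outer(d,d);A+=P;y+=P@o
    return np.linalg.solve(A,y)
E
python3 - <<'E'
from h import *
s=bot.read_state();print({k:np.round(v,3) for k,v in s.items()})
for n in('scene','top'):
    c=cap(n);cv2.imwrite(f'pics/{n}0.png',c['img']);print(n,c['K'],c['k1'],c['T'].round(3));np.save(f'{n}0.npy',c,allow_pickle=True)
E
```

```text
pics
{'time_s': np.float64(0.0), 'qpos': array([ 1.205,  0.435,  0.025,  1.574, -0.012,  1.134, -0.075]), 'dq': array([ 0.   , -0.   ,  0.001,  0.   , -0.   , -0.001, -0.001]), 'tau': array([ 0.0000e+00, -6.7048e+01,  1.0250e+00, -3.1620e+01,  1.6000e-02,
        1.3000e-02, -0.0000e+00]), 'tcp_pos': array([ 0.162, -0.603,  0.199]), 'tcp_rot': array([ 0.991,  0.131, -0.   , -0.001]), 'force': array([ 0.127, -0.216,  0.077]), 'torque': array([-0.016,  0.041, -0.033]), 'grip_width': np.float64(1.0)}
scene [[433.51733942   0.         274.89445151]
 [  0.         433.51733942 208.43456882]
 [  0.           0.           1.        ]] -0.09721006335751887 [[-0.829 -0.305  0.469  1.081]
 [ 0.559 -0.486  0.672  0.712]
 [ 0.023  0.819  0.574  0.719]
 [ 0.     0.     0.     1.   ]]
top [[424.0674029    0.         276.21716995]
 [  0.         424.0674029  203.34800426]
 [  0.           0.           1.        ]] -0.013602959291594512 [[-0.028  0.989 -0.142  0.392]
 [-1.    -0.029 -0.002 -0.018]
 [-0.006  0.142  0.99   1.367]
 [ 0.     0.     0.     1.   ]]
```

View pics/top0.png

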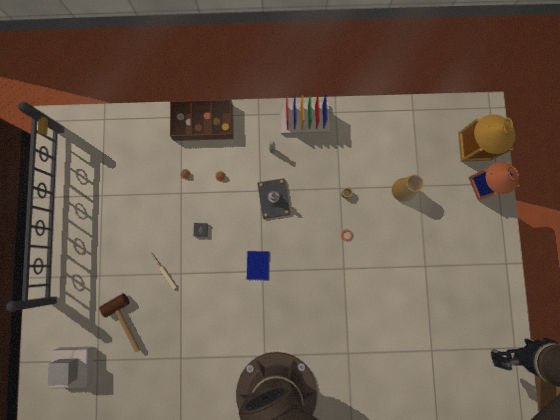

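View pics/scene0.png

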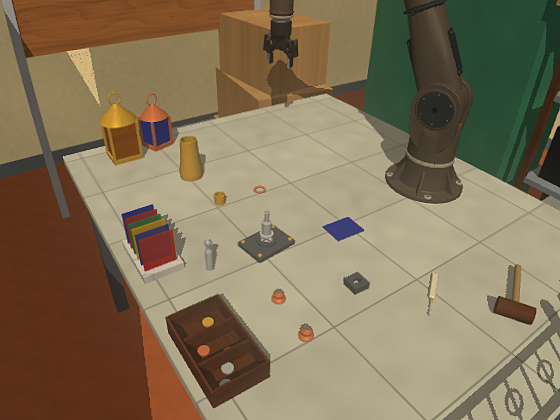

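```bash
python3 - <<'E'
from h import *
C={n:np.load(f'{n}0.npy',allow_pickle=True).item() for n in('scene','top')}
rois={'spacer':{'top':(347,193,12),'scene':(220,198,12)},'washer':{'top':(347,235,12),'scene':(260,189,12)},'retainer':{'top':(201,230,14),'scene':(357,283,20)},'stem':{'top':(274,198,9),'scene':(267,222,18)}}
for k,r in rois.items():
    rs=[]
    for n,(u,v,h) in r.items():
        c=C[n];P=cloud(c);sl=np.s_[v-h:v+h+1,u-h:u+h+1];p=P[sl].reshape(-1,3);hsv=cv2.cvtColor(c['img'],cv2.COLOR_BGR2HSV)[sl].reshape(-1,3)
        ok=c['depth'][sl].reshape(-1)>0
        m=ok&((hsv[:,1]>110) if k in('spacer','washer') else (hsv[:,2]<110) if k=='retainer' else p[:,2]>.03)
        uu,vv=np.meshgrid(np.arange(u-h,u+h+1),np.arange(v-h,v+h+1));cu,cv_=uu.ravel()[m].mean(),vv.ravel()[m].mean()
        print(k,n,m.sum(),'px',round(cu,1),round(cv_,1),'mean',p[m].mean(0).round(4),'mid',((p[m].min(0)+p[m].max(0))/2).round(4),'zmax',p[m][:,2].max().round(4),'sz',np.ptp(p[m],axis=0).round(3))
        rs.append(ray(c,cu,cv_))
    print('  tri',tri(*rs).round(4))
s=C['scene']['img'];t=C['top']['img']
a=cv2.resize(s[205:265,225:305],None,fx=5,fy=5,interpolation=2);b=cv2.resize(t[170:230,240:310],None,fx=5,fy=5,interpolation=2)
cv2.imwrite('pics/crop.png',np.hstack([a,b]))
P=cloud(C['top'])
for n,u,v in(('shelf',310,240),('pane',258,265),('foot',290,212)):print(n,P[v,u])
E
```

```text
spacer top 55 px 346.6 192.6 mean [ 0.6133 -0.2427  0.0218] mid [ 0.6149 -0.2431  0.0181] zmax 0.0364 sz [0.034 0.031 0.037]
spacer scene 139 px 219.2 197.7 mean [ 0.6139 -0.242   0.0176] mid [ 0.603  -0.2658  0.0155] zmax 0.0326 sz [0.051 0.077 0.034]
  tri [ 0.6138 -0.2432  0.0168]
washer top 54 px 346.2 234.7 mean [ 0.4793 -0.2372  0.0047] mid [ 0.4802 -0.2379  0.0037] zmax 0.0101 sz [0.036 0.036 0.013]
washer scene 49 px 259.4 189.1 mean [ 0.4785 -0.2367  0.0043] mid [ 0.4763 -0.2374  0.0039] zmax 0.0097 sz [0.04  0.04  0.012]
  tri [ 0.4789 -0.237   0.0043]
retainer top 278 px 202.3 230.9 mean [0.5044 0.2238 0.0104] mid [0.5042 0.2252 0.0097] zmax 0.0258 sz [0.052 0.062 0.032]
retainer scene 349 px 355.9 282.7 mean [0.5123 0.2317 0.0136] mid [0.5031 0.2227 0.0089] zmax 0.0217 sz [0.056 0.059 0.026]
  tri [0.5048 0.2252 0.004 ]
stem top 99 px 273.4 196.8 mean [ 0.5999 -0.0076  0.063 ] mid [ 0.6031 -0.0077  0.0721] zmax 0.1133 sz [0.033 0.035 0.082]
stem scene 243 px 265.9 227.2 mean [ 0.6081 -0.0023  0.0621] mid [ 0.6046 -0.0077  0.0711] zmax 0.111 sz [0.036 0.035 0.08 ]
  tri [ 0.6023 -0.0085  0.0557]
shelf [ 0.46586089 -0.12060884  0.00288821]
pane [0.39120316 0.04801165 0.00164025]
foot [ 0.55891606 -0.05964289 -0.00332842]
```

```bash
cat >> h.py <<'E'
def to(p,yaw=90.):
    """delta in tool axes (mm) and turn (deg) from measured pose to target"""
    s=bot.read_state();M=R.from_quat(s['tcp_rot']);d=M.inv().apply(np.array(p)-s['tcp_pos'])*1e3
    y=np.deg2rad(yaw);T=R.from_matrix(np.array([[np.cos(y),np.sin(y),0],[np.sin(y),-np.cos(y),0],[0,0,-1]]))
    print('t',round(float(s['time_s']),2),'tcp',np.round(s['tcp_pos'],4),'F',np.round(s['force'],1),'Tq',np.round(s['torque'],2),'w',round(float(s['grip_width']),3),'q7',round(float(s['qpos'][6]),2),'\n  shift mm',d.round(1),'turn deg',np.rad2deg((M.inv()*T).as_rotvec()).round(2))
E
python3 - <<'E'
from h import *
c=cap('wrist');print(c['K'].round(1),c['k1'],c['T_tool_cam'].round(4))
to((.545,-.24,.28),90)
E
```

```text
[[319.2   0.  282. ]
 [  0.  319.2 208.5]
 [  0.    0.    1. ]] -0.01877070323597192 [[ 5.000e-04  9.459e-01  3.245e-01  8.310e-02]
 [ 1.000e+00 -3.000e-04 -5.000e-04 -4.000e-04]
 [-4.000e-04  3.245e-01 -9.459e-01 -1.737e-01]
 [ 0.000e+00  0.000e+00  0.000e+00  1.000e+00]]
t 0.15 tcp [ 0.1622 -0.6032  0.1995] F [ 0.1 -0.7  0.3] Tq [ 0.03  0.01 -0.01] w 1.0 q7 -0.08 
  shift mm [ 464.  -251.4  -80.2] turn deg [-6.000e-02 -4.000e-02 -7.495e+01]
```

send_rows --motion '[[[0.034,-0.023,-0.016],[0,0,-7],100],[[0.068,-0.046,-0.032],[0,0,-14],100],[[0.102,-0.069,-0.048],[0,0,-21],100],[[0.136,-0.092,-0.064],[0,0,-28],100],[[0.17,-0.115,-0.08],[0,0,-35],100]]'

```text
time_s: 0.57
tcp_pos: [0.2901, -0.4551, 0.2763]
tcp_rot: [0.905, 0.426, -0.0, -0.0]
force: [0.8, -0.8, -0.4]
grip_width: 0.997
```

send_rows --motion '[[[0.036,0.006,0],[0,0,-7],100],[[0.072,0.012,0],[0,0,-14],100],[[0.108,0.018,0],[0,0,-21],100],[[0.144,0.024,0],[0,0,-28],100],[[0.18,0.03,0],[0,0,-35],100]]'

```text
time_s: 0.98
tcp_pos: [0.4288, -0.3367, 0.2758]
tcp_rot: [0.735, 0.678, -0.0, 0.0]
force: [0.7, -0.6, -0.2]
grip_width: 1.002
```

```bash
python3 -c "
from h import *
to((.545,-.26,.28),90)"
```

```text
t 0.98 tcp [ 0.4288 -0.3367  0.2758] F [ 0.7 -0.6 -0.2] Tq [-0.01 -0.05 -0.  ] w 1.002 q7 0.39 
  shift mm [ 85.8 109.6  -4.2] turn deg [-0.    0.01 -4.62]
```

send_rows --motion '[[[0.03,0.035,0],[0,0,-2],100],[[0.06,0.07,0],[0,0,-4],100],[[0.076,0.1,0],[0,0,-5],100],[[0.076,0.1,0],[0,0,-5],100],[[0.076,0.1,0],[0,0,-5],100]]'

```text
time_s: 1.4
tcp_pos: [0.536, -0.2683, 0.2749]
tcp_rot: [0.705, 0.709, 0.0, -0.001]
force: [-0.5, -0.3, -0.8]
grip_width: 1.0
```

```bash
python3 - <<'E'
from h import *
to((.614,-.243,.2),90)
c=cap('wrist');cv2.imwrite('pics/w1.png',c['img']);np.save('w1.npy',c,allow_pickle=True)
print(px(c,(.614,-.243,.03)),px(c,(.479,-.237,.006)))
E
```

```text
t 1.4 tcp [ 0.536  -0.2683  0.2749] F [-0.5 -0.3 -0.8] Tq [-0.05  0.05 -0.05] w 1.0 q7 0.24 
  shift mm [24.7 78.2 74.9] turn deg [-0.02 -0.1   0.33]
[342.49329153 147.33486461] [240.92305687 139.78092411]
```

View pics/w1.png

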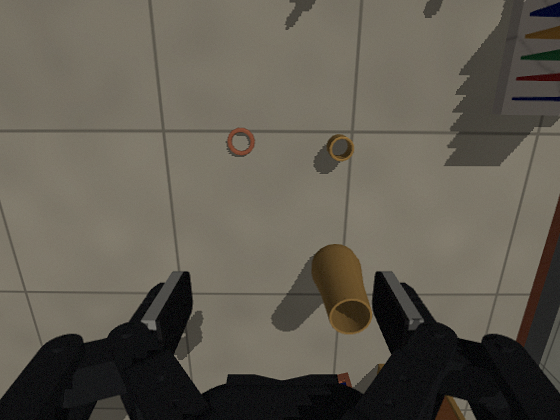

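send_rows --motion '[[[0.01,0.035,-0.01],[0,0,0],100],[[0.018,0.075,0.02],[0,0,0],100],[[0.018,0.075,0.06],[0,0,0],100],[[0.018,0.075,0.1],[0,0,0],100],[[0.018,0.075,0.14],[0,0,0],100]]'

```text
time_s: 1.87
tcp_pos: [0.6085, -0.2543, 0.1351]
tcp_rot: [0.707, 0.707, -0.0, 0.001]
force: [0.3, -0.7, 0.0]
grip_width: 1.002
```

send_rows --motion '[[[0,0,0.01],[0,0,0],100],[[0,0,0.01],[0,0,0],100],[[0,0,0.01],[0,0,0],100],[[0,0,0.01],[0,0,0],100],[[0,0,0.01],[0,0,0],100]]'

```text
time_s: 2.28
tcp_pos: [0.6107, -0.2538, 0.1298]
tcp_rot: [0.707, 0.707, 0.001, 0.002]
force: [0.4, 0.5, -0.4]
grip_width: 1.0
```

```bash
cat >> h.py <<'E'
def blob(c,lo,hi,zs,near=None,area=40):
    hsv=cv2.cvtColor(c['img'],cv2.COLOR_BGR2HSV);m=cv2.inRange(hsv,lo,hi)
    cs,_=cv2.findContours(m,cv2.RETR_EXTERNAL,cv2.CHAIN_APPROX_NONE);out=[]
    for k in cs:
        if cv2.contourArea(k)>area:
            (u,v),_,_=e=cv2.fitEllipse(k);out.append((e,k));print('blob',round(u,1),round(v,1),'axes',np.round(e[1],1),'area',cv2.contourArea(k),[plane(c,u,v,z).round(4)[:2] for z in zs])
    return m,out
E
python3 - <<'E'
from h import *
to((.614,-.243,.01),90)
c=cap('wrist');cv2.imwrite('pics/w2.png',c['img']);np.save('w2.npy',c,allow_pickle=True)
print(px(c,(.614,-.243,.03)))
blob(c,(12,100,60),(28,255,255),(.03,))
P=cloud(c);u,v=px(c,(.614,-.243,.03)).astype(int)
p=P[v-40:v+40,u-40:u+40].reshape(-1,3);q=p[(p[:,2]>.02)&(p[:,2]<.05)];print(len(q),q.mean(0),q.min(0),q.max(0),np.median(q[:,2]))
E
```

```text
t 2.28 tcp [ 0.6107 -0.2538  0.1298] F [ 0.4  0.5 -0.4] Tq [-0.02  0.06 -0.01] w 1.0 q7 0.11 
  shift mm [ 11.    2.7 119.8] turn deg [0.26 0.1  0.01]
[285.84531114 186.09214063]
blob 291.8 346.1 axes [62.6 73.7] area 3451.5 [array([ 0.6212, -0.4197])]
blob 284.6 184.9 axes [35.2 40.9] area 1119.5 [array([ 0.6129, -0.2419])]
540 [ 0.61251194 -0.24426458  0.02809381] [ 0.59607469 -0.26083651  0.02010636] [ 0.62840744 -0.22827383  0.03209992] 0.02930518454152259
```

View pics/w2.png

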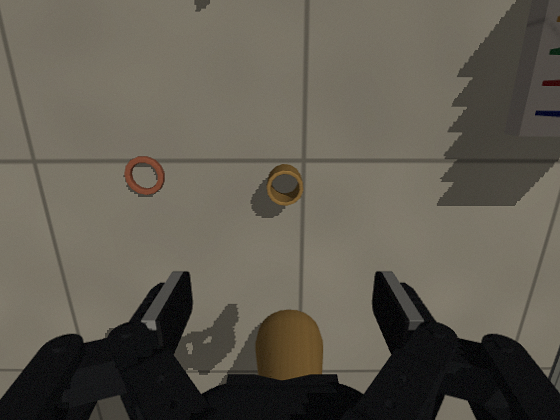

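send_rows --motion '[[[0.005,0.001,0.025],[0,0,0],100],[[0.01,0.002,0.055],[0,0,0],100],[[0.01,0.002,0.085],[0,0,0],100],[[0.01,0.002,0.11],[0,0,0],70],[[0.01,0.002,0.124],[0,0,0],60]]'

```text
time_s: 2.75
tcp_pos: [0.6104, -0.2428, 0.0011]
tcp_rot: [0.707, 0.707, -0.0, -0.001]
force: [-0.8, -0.6, -0.6]
grip_width: 0.745
```

send_rows --motion '[[[0,0,0],[0,0,0],60],[[0,0,0],[0,0,0],30],[[0,0,0],[0,0,0],20],[[0,0,0],[0,0,0],20],[[0,0,0],[0,0,0],20]]'

```text
time_s: 3.17
tcp_pos: [0.6123, -0.2433, 0.0044]
tcp_rot: [0.707, 0.707, 0.001, 0.001]
force: [0.2, 0.5, -0.5]
grip_width: 0.197
```

```bash
python3 - <<'E'
from h import *
to((.603,-.0077,.17),90)
E
```

```text
t 3.17 tcp [ 0.6123 -0.2433  0.0044] F [ 0.2  0.5 -0.5] Tq [0.03 0.02 0.02] w 0.197 q7 0.04 
  shift mm [ 235.5   -8.7 -165.9] turn deg [0.15 0.06 0.04]
```

```bash
python3 - <<'E'
from h import *
c=cap('wrist');t=cap('scene')
cv2.imwrite('pics/w3.png',np.hstack([c['img'][180:420,140:420],cv2.resize(t['img'][130:250,150:290],None,fx=2,fy=2)]))
E
```

```text
(no output)
```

View pics/w3.png

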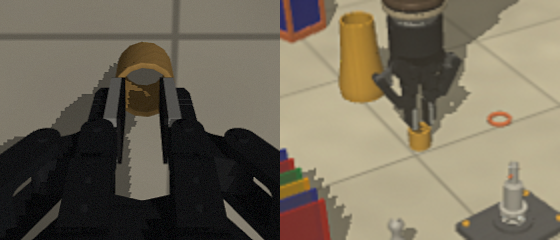

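```bash
python3 - <<'E'
from h import *
c=cap('wrist');P=cloud(c);hsv=cv2.cvtColor(c['img'],cv2.COLOR_BGR2HSV)
m=(cv2.inRange(hsv,(12,100,50),(28,255,255))>0)&(c['depth']>0);m[:200]=0;m[330:]=0
q=P[m];print(len(q),q.min(0),q.max(0),q.mean(0));t=q[q[:,2]>.027];print('rim',len(t),t.min(0),t.max(0))
s=cap('scene');P=cloud(s);hsv=cv2.cvtColor(s['img'],cv2.COLOR_BGR2HSV)
m=(cv2.inRange(hsv,(12,100,50),(28,255,255))>0)&(s['depth']>0);q=P[m];q=q[(abs(q[:,0]-.613)<.06)&(abs(q[:,1]+.243)<.06)];print(len(q),q.min(0),q.max(0))
# finger pads in tool frame
P=cloud(c);S=bot.read_state();Q=(P.reshape(-1,3)-S['tcp_pos'])@R.from_quat(S['tcp_rot']).as_matrix();Q=Q.reshape(P.shape)
for v in range(250,340,10):print(v,[tuple((Q[v,u]*1e3).round().astype(int)) for u in range(236,336,9)])
E
```

```text
2405 [ 0.47380993 -0.26075509 -0.0009311 ] [ 0.63177166 -0.22106875  0.03137642] [ 0.6116329  -0.24213591  0.01881986]
rim 686 [ 0.59858463 -0.26075509  0.02703776] [ 0.62833317 -0.22792667  0.03137642]
1392 [ 0.55307406 -0.29160972 -0.00175641] [ 0.66330407 -0.18666851  0.51635184]
250 [(np.int64(-5), np.int64(-29), np.int64(5)), (np.int64(-4), np.int64(-23), np.int64(2)), (np.int64(-4), np.int64(-17), np.int64(3)), (np.int64(9), np.int64(-10), np.int64(-24)), (np.int64(11), np.int64(-5), np.int64(-27)), (np.int64(-4), np.int64(-1), np.int64(3)), (np.int64(-4), np.int64(5), np.int64(4)), (np.int64(11), np.int64(8), np.int64(-27)), (np.int64(9), np.int64(13), np.int64(-23)), (np.int64(-5), np.int64(21), np.int64(4)), (np.int64(-5), np.int64(27), np.int64(4)), (np.int64(-4), np.int64(32), np.int64(3))]
260 [(np.int64(-11), np.int64(-29), np.int64(3)), (np.int64(-12), np.int64(-23), np.int64(4)), (np.int64(11), np.int64(-14), np.int64(-37)), (np.int64(12), np.int64(-9), np.int64(-39)), (np.int64(-11), np.int64(-6), np.int64(3)), (np.int64(-11), np.int64(-1), np.int64(4)), (np.int64(-11
[... 3342 characters left out ...]
t64(10), np.int64(-73)), (np.int64(12), np.int64(12), np.int64(-83)), (np.int64(12), np.int64(15), np.int64(-83)), (np.int64(12), np.int64(18), np.int64(-83))]
330 [(np.int64(12), np.int64(-16), np.int64(-88)), (np.int64(13), np.int64(-12), np.int64(-89)), (np.int64(3), np.int64(-11), np.int64(-77)), (np.int64(-65), np.int64(-13), np.int64(4)), (np.int64(-64), np.int64(-7), np.int64(3)), (np.int64(-64), np.int64(-1), np.int64(3)), (np.int64(-65), np.int64(5), np.int64(4)), (np.int64(-64), np.int64(11), np.int64(3)), (np.int64(0), np.int64(10), np.int64(-74)), (np.int64(12), np.int64(11), np.int64(-89)), (np.int64(12), np.int64(14), np.int64(-88)), (np.int64(12), np.int64(17), np.int64(-88))]
```

```bash
python3 - <<'E'
from h import *
c=np.load('w2.npy',allow_pickle=True).item();i=np.linalg.inv(c['T'])@np.r_[0,0,0,1];
def f(c,r,name):
    P=cloud(c);T=c['T']@np.linalg.inv(c['T_tool_cam']);Q=(P-T[:3,3])@T[:3,:3];Q*=1e3
    g=cv2.cvtColor(c['img'],cv2.COLOR_BGR2HSV)
    for lo in(0,):
        m=(c['depth']>0)&(Q[...,2]<-22)&(Q[...,2]>-110)&(abs(Q[...,1])<60)&(g[...,1]<90);q=Q[m];print(name,len(q))
        for a in range(-100,-20,8):
            k=q[(q[:,2]>=a)&(q[:,2]<a+8)]
            if len(k): 
                L=k[k[:,1]<0];Rr=k[k[:,1]>0]
                print(a,len(k),'L y',L[:,1].min().round(),L[:,1].max().round() ,'R y',Rr[:,1].min().round(),Rr[:,1].max().round(),'x',k[:,0].min().round(),k[:,0].max().round()) if len(L) and len(Rr) else None
f(c,0,'open');f(cap('wrist'),0,'now')
E
```

```text
open 13830
-100 4266 L y -60.0 -37.0 R y 36.0 60.0 x -12.0 15.0
-92 1179 L y -60.0 -41.0 R y 39.0 60.0 x 6.0 15.0
-84 1215 L y -57.0 -43.0 R y 42.0 56.0 x -7.0 13.0
-76 1134 L y -58.0 -43.0 R y 42.0 56.0 x -11.0 12.0
-68 932 L y -57.0 -43.0 R y 41.0 56.0 x -11.0 12.0
-60 804 L y -57.0 -43.0 R y 41.0 56.0 x -11.0 12.0
-52 423 L y -55.0 -43.0 R y 41.0 54.0 x -11.0 12.0
-44 2 L y -44.0 -44.0 R y 42.0 42.0 x -4.0 0.0
now 23850
-100 3665 L y -53.0 -10.0 R y 8.0 52.0 x -13.0 18.0
-92 5539 L y -48.0 -10.0 R y 9.0 47.0 x -12.0 15.0
-84 2523 L y -44.0 -10.0 R y 9.0 42.0 x -12.0 15.0
-76 1029 L y -37.0 -9.0 R y 8.0 36.0 x -11.0 15.0
-68 664 L y -23.0 -9.0 R y 8.0 21.0 x -11.0 12.0
-60 628 L y -22.0 -9.0 R y 8.0 21.0 x -11.0 12.0
-52 531 L y -22.0 -9.0 R y 8.0 21.0 x -11.0 12.0
-44 383 L y -22.0 -9.0 R y 8.0 21.0 x -12.0 12.0
-36 30 L y -16.0 -9.0 R y 8.0 14.0 x 3.0 11.0
-28 13 L y -12.0 -3.0 R y 2.0 16.0 x -18.0 9.0
```

send_rows --motion '[[[0,0,-0.004],[0,0,0],60],[[-0.001,0,-0.004],[0,0,0],60],[[-0.001,0,-0.004],[0,0,0],60],[[-0.001,0,0.015],[0,0,0],60],[[-0.001,0,0.034],[0,0,0],60]]'

```text
time_s: 3.83
tcp_pos: [0.6123, -0.2444, -0.0306]
tcp_rot: [0.707, 0.707, 0.001, 0.001]
force: [-0.5, -0.1, -0.6]
grip_width: 0.602
```

send_rows --motion '[[[0,0,0],[0,0,0],60],[[0,0,0],[0,0,0],30],[[0,0,0],[0,0,0],20],[[0,0,0],[0,0,0],20],[[0,0,0],[0,0,0],20]]'

```text
time_s: 4.25
tcp_pos: [0.6111, -0.244, -0.031]
tcp_rot: [0.707, 0.707, -0.0, 0.0]
force: [1.0, -1.1, -0.1]
grip_width: 0.372
```

```bash
python3 - <<'E'
from h import *
to((.603,-.0077,.14),90)
c=np.load('w2.npy',allow_pickle=True).item();P=cloud(c);T=c['T']@np.linalg.inv(c['T_tool_cam']);Q=(P-T[:3,3])@T[:3,:3]
print('body',[(Q[v,290]*1e3).round() for v in (385,400,415)])
c=cap('wrist');P=cloud(c);hsv=cv2.cvtColor(c['img'],cv2.COLOR_BGR2HSV)
m=(cv2.inRange(hsv,(12,100,50),(28,255,255))>0)&(c['depth']>0);m[:190]=0;m[330:]=0
S=bot.read_state();Q=(P[m]-S['tcp_pos'])@R.from_quat(S['tcp_rot']).as_matrix()*1e3;q=Q[abs(Q[:,1])<25];print(len(q),q.min(0),q.max(0))
E
```

```text
t 4.25 tcp [ 0.6111 -0.244  -0.031 ] F [ 1.  -1.1 -0.1] Tq [ 0.03 -0.06  0.02] w 0.372 q7 0.03 
  shift mm [ 236.3   -7.9 -171.1] turn deg [0.01 0.01 0.05]
body [array([  12.,    2., -109.]), array([  11.,    1., -113.]), array([  12.,    1., -117.])]
4832 [-34.60081701 -17.91291647 -63.90384742] [ 16.0593194   15.16503085 -30.39077578]
```

send_rows --motion '[[[0,0,-0.01],[0,0,0],20],[[0,0,-0.04],[0,0,0],20],[[0.01,0,-0.08],[0,0,0],20],[[0.045,-0.004,-0.12],[0,0,0],20],[[0.085,-0.008,-0.15],[0,0,0],20]]'

```text
time_s: 4.72
tcp_pos: [0.6051, -0.1763, 0.1094]
tcp_rot: [0.708, 0.706, 0.0, 0.002]
force: [1.5, 0.6, -1.6]
grip_width: 0.368
```

send_rows --motion '[[[0.04,0,0],[0,0,0],20],[[0.07,0,0],[0,0,0],20],[[0.08,0,0],[0,0,0],20],[[0.08,0,0],[0,0,0],20],[[0.08,0,0],[0,0,0],20]]'

```text
time_s: 5.13
tcp_pos: [0.6045, -0.0942, 0.1067]
tcp_rot: [0.706, 0.708, -0.0, 0.0]
force: [0.6, -0.9, -0.4]
grip_width: 0.368
```

```bash
python3 - <<'E'
from h import *
to((.603,-.0077,.14),90)
c=cap('wrist');cv2.imwrite('pics/w4.png',c['img']);np.save('w4.npy',c,allow_pickle=True)
print(px(c,(.603,-.0077,.11)))
P=cloud(c);q=P.reshape(-1,3);q=q[(abs(q[:,0]-.603)<.03)&(abs(q[:,1]+.008)<.03)]
for z in range(36,114,6):
    k=q[(q[:,2]>z/1e3)&(q[:,2]<(z+6)/1e3)]
    if len(k):print(z,len(k),((k.min(0)+k.max(0))/2).round(4),np.ptp(k,axis=0).round(3))
E
```

```text
t 5.13 tcp [ 0.6045 -0.0942  0.1067] F [ 0.6 -0.9 -0.4] Tq [-0.03  0.03  0.01] w 0.368 q7 -0.15 
  shift mm [ 86.5  -1.3 -33.4] turn deg [0.02 0.04 0.13]
[280.55685965  93.68219221]
36 729 [ 0.6037 -0.0086  0.0395] [0.035 0.035 0.004]
42 1 [ 0.6002 -0.0233  0.0421] [0. 0. 0.]
72 708 [ 0.6031 -0.0084  0.075 ] [0.023 0.024 0.006]
90 141 [ 0.6034 -0.0085  0.0922] [0.021 0.013 0.004]
96 19 [ 0.604  -0.0093  0.1012] [0.01  0.01  0.002]
102 344 [ 0.6032 -0.0083  0.105 ] [0.012 0.012 0.006]
108 72 [ 0.6032 -0.0086  0.1094] [0.007 0.007 0.003]
```

View pics/w4.png

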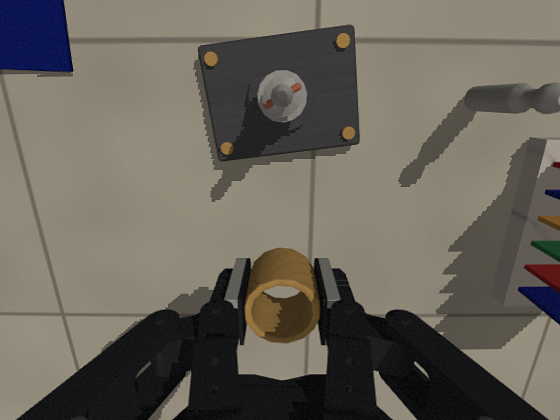

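```bash
cat >> h.py <<'E'
def held(c,lo,hi,band=.0022,r=(.0125,.0172)):
    """ring held in hand: circle fit to its top rim, in tool mm"""
    P=cloud(c);T=c['T']@np.linalg.inv(c['T_tool_cam']);Q=((P-T[:3,3])@T[:3,:3]);hsv=cv2.cvtColor(c['img'],cv2.COLOR_BGR2HSV)
    m=(cv2.inRange(hsv,lo,hi)>0)&(c['depth']>0)&(abs(Q[...,1])<.03)&(abs(Q[...,0])<.035)&(Q[...,2]<-.02)
    q=Q[m];zt=np.percentile(q[:,2],1);t=q[q[:,2]<zt+band]
    from scipy.optimize import least_squares
    a=(t.min(0)+t.max(0))/2
    rm=(r[0]+r[1])/2
    f=least_squares(lambda p:np.hypot(t[:,0]-p[0],t[:,1]-p[1])-rm,a[:2],loss='soft_l1',f_scale=.002)
    # tilt by plane fit
    A=np.c_[t[:,:2],np.ones(len(t))];pl=np.linalg.lstsq(A,t[:,2],rcond=None)[0]
    print('held n',len(t),'mid',(a*1e3).round(2),'fit',(f.x*1e3).round(2),'ptp',(np.ptp(t,axis=0)*1e3).round(1),'ztop',round(zt*1e3,1),'slope',pl[:2].round(3))
E
python3 - <<'E'
from h import *
c=np.load('w4.npy',allow_pickle=True).item()
held(c,(12,100,50),(28,255,255));held(c,(12,100,50),(28,255,255),.004)
hsv=cv2.cvtColor(c['img'],cv2.COLOR_BGR2HSV);m=cv2.inRange(hsv,(3,110,60),(13,255,255))[70:125,250:315];P=cloud(c)
v,u=np.nonzero(m);u=u+250;v=v+70;a=np.array([plane(c,x,y,.092)[:2] for x,y in zip(u,v)]);a0=a[u>282].mean(0);a1=a[u<=282].mean(0);print(len(u),a0,a1,(a0+a1)/2,'angle',np.degrees(np.arctan2(*(a0-a1)[::-1])))
# foot edges bearing: dark iron / bolts at z 14
g=cv2.inRange(hsv,(14,120,80),(28,255,255));g[:, :190]=0;g[180:]=0
n,l,s,ce=cv2.connectedComponentsWithStats(g);b=np.array([plane(c,*p,.015)[:2] for p,st in zip(ce[1:],s[1:]) if st[4]>40]);print(b.round(4),b.mean(0))
E
```

```text
held n 1484 mid [ -0.91  -0.6  -62.13] fit [-0.62 -0.7 ] ptp [32.6 31.3  4.7] ztop -62.0 slope [0.001 0.003]
held n 1844 mid [ -0.77  -0.66 -61.23] fit [-0.29 -0.73] ptp [32.9 31.4  6.5] ztop -62.0 slope [0.    0.003]
116 [ 0.61139062 -0.00405359] [ 0.59585336 -0.0129811 ] [ 0.60362199 -0.00851735] angle 29.88113235240032
[[ 0.649   0.0318]
 [ 0.5495  0.0189]
 [ 0.6576 -0.0359]
 [ 0.5579 -0.0486]] [ 0.60348487 -0.00846497]
```

send_rows --motion '[[[0.03,0,0],[0,0,0],20],[[0.06,-0.001,0],[0,0,0],20],[[0.0865,-0.0006,0],[0,0,0],20],[[0.0865,-0.0006,0.01],[0,0,0],20],[[0.0865,-0.0006,0.01],[0,0,0],20]]'

```text
time_s: 5.6
tcp_pos: [0.6032, -0.0078, 0.0948]
tcp_rot: [0.706, 0.708, -0.001, -0.001]
force: [-0.5, -0.9, -1.3]
grip_width: 0.368
```

```bash
python3 - <<'E'
from h import *
to((.6039,-.0077,.05),90)
c=cap('wrist');held(c,(12,100,50),(28,255,255))
to((.6039,-.0077,.05),90)
P=cloud(c);q=P.reshape(-1,3);q=q[(abs(q[:,0]-.603)<.012)&(abs(q[:,1]+.008)<.012)&(q[:,2]>.08)&(q[:,2]<.112)]
print(len(q),q.min(0) if len(q) else 0,q.max(0) if len(q) else 0)
to((.6039,-.0077,.05),90)
E
```

```text
t 5.6 tcp [ 0.6032 -0.0078  0.0948] F [-0.5 -0.9 -1.3] Tq [-0.1   0.02 -0.01] w 0.368 q7 -0.3 
  shift mm [ 0.1  0.8 44.8] turn deg [-0.1   0.01  0.11]
held n 1483 mid [ -0.56  -0.56 -62.14] fit [-0.63 -0.72] ptp [32.4 31.4  4.8] ztop -61.9 slope [-0.     0.003]
t 5.65 tcp [ 0.6033 -0.0096  0.0952] F [ 0.6 -0.7 -1.4] Tq [-0.04  0.03  0.02] w 0.369 q7 -0.3 
  shift mm [ 2.   0.7 45.2] turn deg [-0.11  0.07 -0.02]
385 [ 0.59338132 -0.01213816  0.08007755] [ 0.61350496 -0.00123043  0.10505846]
t 5.65 tcp [ 0.6033 -0.0096  0.0952] F [ 0.6 -0.7 -1.4] Tq [-0.04  0.03  0.02] w 0.369 q7 -0.3 
  shift mm [ 2.   0.7 45.2] turn deg [-0.11  0.07 -0.02]
```

send_rows --motion '[[[0,0,0.012],[0,0,0],20],[[0,0,0.024],[0,0,0],20],[[0,0,0.03],[0,0,0],20],[[0,0,0.032],[0,0,0],20],[[0,0,0.034],[0,0,0],20]]'

```text
time_s: 6.07
tcp_pos: [0.6034, -0.0084, 0.0612]
tcp_rot: [0.707, 0.707, -0.001, -0.0]
force: [-0.3, 0.6, -0.4]
grip_width: 0.371
```

```bash
python3 - <<'E'
from h import *
for i in range(2):
    to((.6039,-.0077,.009),90); c=cap('wrist')
np.save('w5.npy',c,allow_pickle=True);held(c,(12,100,50),(28,255,255));cv2.imwrite('pics/w5.png',c['img'][200:400,180:400])
# stem steel seen through bore, tool frame
P=cloud(c);T=c['T']@np.linalg.inv(c['T_tool_cam']);Q=((P-T[:3,3])@T[:3,:3])*1e3
q=Q.reshape(-1,3);q=q[(abs(q[:,0])<11)&(abs(q[:,1])<11)&(q[:,2]>-60)]
for z in range(-60,-25,5):
    k=q[(q[:,2]>=z)&(q[:,2]<z+5)]
    if len(k)>5: print(z,len(k),k.min(0).round(1),k.max(0).round(1))
E
```

```text
t 6.07 tcp [ 0.6034 -0.0084  0.0612] F [-0.3  0.6 -0.4] Tq [ 0.01 -0.04  0.  ] w 0.371 q7 -0.32 
  shift mm [ 0.7  0.5 52.2] turn deg [-0.07  0.01  0.01]
t 6.12 tcp [ 0.6035 -0.0082  0.0613] F [ 1.1  0.3 -1.2] Tq [-0.03  0.    0.02] w 0.37 q7 -0.32 
  shift mm [ 0.5  0.4 52.3] turn deg [-0.06  0.    0.03]
held n 1489 mid [ -0.68  -0.6  -61.72] fit [-0.63 -0.73] ptp [32.8 31.4  4. ] ztop -61.9 slope [0.003 0.005]
-60 130 [-11.  -10.8 -59.9] [ 11.   10.9 -55. ]
-55 101 [-11.  -11.  -54.9] [ 11.  11. -50.]
-50 193 [-11. -11. -50.] [ 11.   11.  -45.1]
-45 176 [-11.  -10.8 -45. ] [ 11.   11.  -40.1]
-40 66 [-10.9 -11.  -39.9] [ 11.  11. -35.]
-35 26 [-10.9 -10.9 -34.9] [ 10.8  10.7 -31.4]
```

send_rows --motion '[[[0,0,0.003],[0,0,0],20],[[0,0,0.006],[0,0,0],20],[[0,0,0.008],[0,0,0],20],[[0,0,0.01],[0,0,0],20],[[0,0,0.012],[0,0,0],20]]'

```text
time_s: 6.58
tcp_pos: [0.6039, -0.0078, 0.0499]
tcp_rot: [0.707, 0.707, 0.0, 0.0]
force: [-0.1, -0.5, -1.1]
grip_width: 0.366
```

send_rows --motion '[[[0,0,0.0015],[0,0,0],20],[[0,0,0.003],[0,0,0],20],[[0,0,0.0045],[0,0,0],20],[[0,0,0.006],[0,0,0],20],[[0,0,0.007],[0,0,0],20]]'

```text
time_s: 7.0
tcp_pos: [0.6038, -0.0078, 0.0429]
tcp_rot: [0.707, 0.707, -0.0, -0.0]
force: [1.2, 0.1, -0.8]
grip_width: 0.37
```

```bash
python3 - <<'E'
from h import *
for i in range(2):
    to((.6039,-.0077,.009),90); c=cap('wrist')
held(c,(12,100,50),(28,255,255))
E
```

```text
t 7.0 tcp [ 0.6038 -0.0078  0.0429] F [ 1.2  0.1 -0.8] Tq [0.05 0.03 0.02] w 0.37 q7 -0.34 
  shift mm [ 0.1  0.1 33.9] turn deg [-0.    0.    0.05]
t 7.05 tcp [ 0.6037 -0.0078  0.0427] F [-0.1  0.4 -1.6] Tq [-0.01  0.01 -0.02] w 0.373 q7 -0.34 
  shift mm [ 0.1  0.2 33.7] turn deg [-0.02  0.    0.05]
held n 1476 mid [ -0.56  -0.62 -62.37] fit [-0.63 -0.73] ptp [32.6 31.5  5. ] ztop -62.0 slope [0.001 0.003]
```

send_rows --motion '[[[0,0,0.004],[0,0,0],20],[[0,0,0.01],[0,0,0],20],[[0,0,0.017],[0,0,0],20],[[0,0,0.024],[0,0,0],20],[[0,0,0.03],[0,0,0],20]]'

```text
time_s: 7.52
tcp_pos: [0.6035, -0.0078, 0.0119]
tcp_rot: [0.707, 0.707, -0.0, -0.0]
force: [-0.0, -0.6, -1.3]
grip_width: 0.365
```

send_rows --motion '[[[0,0,0.001],[0,0,0],20],[[0,0,0.002],[0,0,0],20],[[0,0,0.003],[0,0,0],20],[[0,0,0.0035],[0,0,0],20],[[0,0,0.0035],[0,0,0],20]]'

```text
time_s: 7.93
tcp_pos: [0.6039, -0.0079, 0.0097]
tcp_rot: [0.707, 0.707, -0.0, 0.0]
force: [0.1, 0.2, 0.2]
grip_width: 0.369
```

send_rows --motion '[[[0,0,0],[0,0,0],45],[[0,0,0],[0,0,0],60],[[0,0,0],[0,0,0],60],[[0,0,-0.02],[0,0,0],60],[[0,0,-0.05],[0,0,0],60]]'

```text
time_s: 8.35
tcp_pos: [0.6016, -0.0081, 0.0576]
tcp_rot: [0.707, 0.707, -0.002, -0.002]
force: [0.7, -0.5, 0.9]
grip_width: 0.601
```

send_rows --motion '[[[0,0,-0.03],[0,0,0],70],[[-0.01,0,-0.06],[0,0,0],70],[[-0.05,-0.02,-0.06],[0,0,0],70],[[-0.09,-0.05,-0.06],[0,0,0],70],[[-0.13,-0.09,-0.06],[0,0,0],70]]'

```text
time_s: 8.77
tcp_pos: [0.5323, -0.1207, 0.1203]
tcp_rot: [0.707, 0.707, 0.001, 0.001]
force: [1.0, -1.9, -0.4]
grip_width: 0.702
```

send_rows --motion '[[[-0.04,-0.01,0],[0,0,0],70],[[-0.08,-0.02,0],[0,0,0],70],[[-0.099,-0.034,0.0],[0,0,0],70],[[-0.099,-0.034,0],[0,0,0],70],[[-0.099,-0.034,0],[0,0,0],70]]'

```text
time_s: 9.18
tcp_pos: [0.4972, -0.2196, 0.1197]
tcp_rot: [0.708, 0.706, -0.0, 0.0]
force: [-0.3, -0.1, 0.5]
grip_width: 0.699
```

```bash
python3 - <<'E'
from h import *
to((.479,-.237,-.03),90)
c=cap('wrist');np.save('w6.npy',c,allow_pickle=True)
blob(c,(2,90,50),(13,255,255),(.006,.003))
P=cloud(c);T=c['T']@np.linalg.inv(c['T_tool_cam']);Q=((P-T[:3,3])@T[:3,:3])*1e3
hsv=cv2.cvtColor(c['img'],cv2.COLOR_BGR2HSV);m=cv2.inRange(hsv,(2,90,50),(13,255,255))>0
w=P[m&(P[...,2]<.03)];q=Q[m&(P[...,2]<.03)];print(len(w),w.min(0),w.max(0),w.mean(0),np.median(w[:,2]),'tool mid',(q.min(0)+q.max(0))/2)
t=cap('scene')
P=cloud(t);q=P.reshape(-1,3);hsv=cv2.cvtColor(t['img'],cv2.COLOR_BGR2HSV).reshape(-1,3);k=q[(abs(q[:,0]-.603)<.025)&(abs(q[:,1]+.008)<.025)&(hsv[:,1]>110)&(hsv[:,0]>13)&(q[:,2]>.03)];print('spacer on seat',len(k),k.min(0),k.max(0))
E
```

```text
t 9.18 tcp [ 0.4972 -0.2196  0.1197] F [-0.3 -0.1  0.5] Tq [ 0.03 -0.05 -0.03] w 0.699 q7 0.12 
  shift mm [-17.4 -18.1 149.7] turn deg [-0.01  0.03 -0.15]
blob 262.9 212.0 axes [36.6 38.1] area 1092.0 [array([ 0.4783, -0.2379]), array([ 0.4782, -0.239 ])]
653 [ 0.4599495  -0.26016459 -0.00141135] [ 0.49657408 -0.22036275  0.00762742] [ 0.47833015 -0.238292    0.00520914] 0.005563503081716437 tool mid [-20.68331943 -18.85500984 116.6146555 ]
spacer on seat 131 [ 0.58770581 -0.02510675  0.04190278] [0.62041064 0.00883388 0.07149154]
```

send_rows --motion '[[[-0.01,-0.01,0.03],[0,0,0],70],[[-0.0185,-0.0188,0.07],[0,0,0],70],[[-0.0185,-0.0188,0.105],[0,0,0],65],[[-0.0185,-0.0188,0.135],[0,0,0],65],[[-0.0185,-0.0188,0.15],[0,0,0],60]]'

```text
time_s: 9.7
tcp_pos: [0.4783, -0.2339, -0.0336]
tcp_rot: [0.706, 0.708, -0.0, -0.002]
force: [-0.2, -0.2, -1.0]
grip_width: 0.599
```

send_rows --motion '[[[0,0,0.001],[0,0,0],55],[[0,0,0.002],[0,0,0],55],[[0,0,0.003],[0,0,0],55],[[0,0,0.003],[0,0,0],55],[[0,0,0.003],[0,0,0],55]]'

```text
time_s: 10.12
tcp_pos: [0.4798, -0.2359, -0.0332]
tcp_rot: [0.706, 0.708, 0.0, 0.0]
force: [-1.2, -0.4, 0.7]
grip_width: 0.552
```

```bash
python3 - <<'E'
from h import *
to((.479,-.237,-.034),90)
c=cap('wrist')
P=cloud(c);T=c['T']@np.linalg.inv(c['T_tool_cam']);Q=((P-T[:3,3])@T[:3,:3])*1e3
hsv=cv2.cvtColor(c['img'],cv2.COLOR_BGR2HSV);m=(cv2.inRange(hsv,(2,90,50),(13,255,255))>0)&(abs(Q[...,1])<30)&(abs(Q[...,0])<30)
q=Q[m];print('washer tool',q.min(0),q.max(0))
g=(c['depth']>0)&(abs(Q[...,1])<45)&(abs(Q[...,0])<16)&(hsv[...,1]<90)&(P[...,2]>.004);k=Q[g]
for z in range(-50,-30,2):
    j=k[(k[:,2]>=z)&(k[:,2]<z+2)];print(z,len(j),j[:,1].min().round() if len(j) else '',j[:,1].max().round() if len(j) else '')
to((.479,-.237,-.034),90)
E
```

```text
t 10.12 tcp [ 0.4798 -0.2359 -0.0332] F [-1.2 -0.4  0.7] Tq [ 0.04  0.05 -0.02] w 0.552 q7 0.05 
  shift mm [-1.1 -0.8  0.8] turn deg [ 0.03 -0.    0.11]
washer tool [-23.63776222 -20.9132153  -40.89461721] [ 16.02212316  17.50704251 -31.93300488]
-50 165 -37.0 36.0
-48 148 -37.0 36.0
-46 158 -38.0 37.0
-44 136 -37.0 35.0
-42 100 -36.0 34.0
-40 84 -30.0 29.0
-38 35 -30.0 28.0
-36 0  
-34 0  
-32 0  
t 10.17 tcp [ 0.4796 -0.2361 -0.0332] F [-0.9 -0.  -0.2] Tq [-0.01  0.02 -0.  ] w 0.551 q7 0.05 
  shift mm [-0.9 -0.6  0.8] turn deg [0.02 0.   0.09]
```

send_rows --motion '[[[-0.0025,-0.0015,0.001],[0,0,0],55],[[-0.0025,-0.0015,0.0015],[0,0,0],50],[[-0.0025,-0.0015,0.0015],[0,0,0],30],[[-0.0025,-0.0015,0.0015],[0,0,0],25],[[-0.0025,-0.0015,0.0015],[0,0,0],25]]'

```text
time_s: 10.58
tcp_pos: [0.4794, -0.239, -0.032]
tcp_rot: [0.707, 0.708, 0.001, 0.002]
force: [-5.6, 4.2, 35.1]
grip_width: 0.412
```

```bash
python3 - <<'E'
from h import *
to((.479,-.237,-.034),90);c=cap('wrist');held(c,(2,90,50),(13,255,255),.003,(.013,.019));to((.479,-.237,-.034),90)
E
```

```text
t 10.58 tcp [ 0.4794 -0.239  -0.032 ] F [-5.6  4.2 35.1] Tq [ 1.09  1.67 -0.14] w 0.412 q7 0.05 
  shift mm [ 2.  -0.4  2. ] turn deg [0.18 0.09 0.07]
held n 2050 mid [ -0.24  -0.76 -38.18] fit [ 0.22 -0.82] ptp [37.6 35.1  4.2] ztop -39.1 slope [0.002 0.004]
t 10.63 tcp [ 0.4794 -0.239  -0.032 ] F [-5.7  5.6 35.8] Tq [ 1.07  1.64 -0.13] w 0.414 q7 0.05 
  shift mm [ 2.  -0.4  2. ] turn deg [0.18 0.09 0.07]
```

send_rows --motion '[[[0,0,-0.003],[0,0,0],25],[[0,0,-0.02],[0,0,0],25],[[0,0,-0.055],[0,0,0],25],[[0,0,-0.09],[0,0,0],25],[[0.01,0,-0.125],[0,0,0],25]]'

```text
time_s: 11.05
tcp_pos: [0.4769, -0.2308, 0.0914]
tcp_rot: [0.708, 0.707, -0.0, -0.0]
force: [0.5, -0.9, 0.3]
grip_width: 0.406
```

send_rows --motion '[[[0.03,0.015,-0.015],[0,0,0],25],[[0.06,0.03,-0.02],[0,0,0],25],[[0.09,0.05,-0.02],[0,0,0],25],[[0.12,0.07,-0.02],[0,0,0],25],[[0.14,0.085,-0.02],[0,0,0],25]]'

```text
time_s: 11.47
tcp_pos: [0.5641, -0.0855, 0.1108]
tcp_rot: [0.706, 0.708, 0.001, 0.0]
force: [0.1, 0.8, -0.4]
grip_width: 0.405
```

send_rows --motion '[[[0.01,0.03,0],[0,0,0],25],[[0.01,0.04,0],[0,0,0],25],[[0.01,0.04,0],[0,0,0],25],[[0.01,0.04,0],[0,0,0],25],[[0.01,0.04,0],[0,0,0],25]]'

```text
time_s: 11.88
tcp_pos: [0.6015, -0.0797, 0.1098]
tcp_rot: [0.707, 0.707, -0.001, -0.0]
force: [0.1, -0.3, -0.0]
grip_width: 0.402
```

```bash
cat >> h.py <<'E'
def stem(c,zlo,zhi):
    """mid of the points about the stem in a height band, tool mm"""
    P=cloud(c);T=c['T']@np.linalg.inv(c['T_tool_cam']);Q=((P-T[:3,3])@T[:3,:3])*1e3
    m=(abs(P[...,0]-.603)<.02)&(abs(P[...,1]+.0085)<.02)&(P[...,2]>zlo)&(P[...,2]<zhi);q=Q[m];print('stem',len(q),'mid',((q.min(0)+q.max(0))/2).round(2),'ptp',np.ptp(q,axis=0).round(1),'world',P[m].mean(0).round(4))
E
python3 - <<'E'
from h import *
to((.6031,-.0084,.1),90);c=cap('wrist');np.save('w7.npy',c,allow_pickle=True);held(c,(2,90,50),(13,255,255),.003,(.013,.019));to((.6031,-.0084,.1),90)
stem(c,.102,.112);stem(c,.066,.073);stem(c,.073,.078);cv2.imwrite('pics/w7.png',c['img'])
E
```

```text
t 11.88 tcp [ 0.6015 -0.0797  0.1098] F [ 0.1 -0.3 -0. ] Tq [ 0.02 -0.   -0.02] w 0.402 q7 -0.18 
  shift mm [71.3  1.6  9.8] turn deg [-0.07  0.03 -0.  ]
held n 1981 mid [ -0.25  -0.8  -38.76] fit [ 0.15 -0.81] ptp [37.8 34.5  5.6] ztop -39.0 slope [0.002 0.003]
t 11.93 tcp [ 0.6014 -0.0798  0.1099] F [-1.2 -0.3 -0.2] Tq [ 0.04 -0.03  0.02] w 0.403 q7 -0.18 
  shift mm [71.4  1.7  9.9] turn deg [-0.06  0.03 -0.01]
stem 373 mid [71.38  1.87  3.36] ptp [11.8 11.6  8.8] world [ 0.6033 -0.0083  0.1055]
stem 798 mid [70.66  1.37 40.27] ptp [32.7 32.6  7. ] world [ 0.6028 -0.0089  0.0696]
stem 615 mid [71.06  1.67 34.29] ptp [23.5 23.5  5. ] world [ 0.6028 -0.007   0.0751]
```

View pics/w7.png

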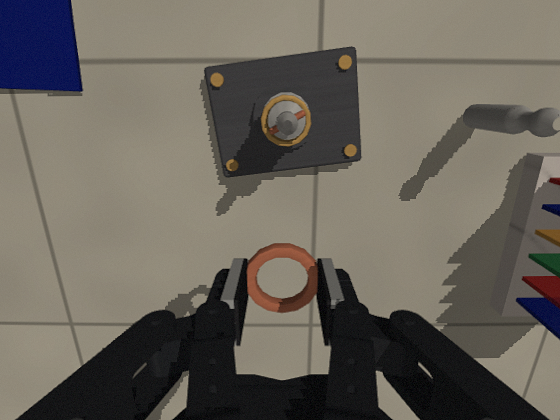

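send_rows --motion '[[[0.03,0.001,0],[0,0,0],25],[[0.06,0.0025,0],[0,0,0],25],[[0.0713,0.0025,0],[0,0,0],25],[[0.0713,0.0025,0.005],[0,0,0],25],[[0.0713,0.0025,0.02],[0,0,0],25]]'

```text
time_s: 12.35
tcp_pos: [0.606, -0.0072, 0.0919]
tcp_rot: [0.706, 0.708, 0.001, 0.001]
force: [0.6, -0.4, -0.5]
grip_width: 0.403
```

send_rows --motion '[[[0,0,0.01],[0,0,0],25],[[0,0,0.018],[0,0,0],25],[[0,0,0.022],[0,0,0],25],[[0,0,0.025],[0,0,0],25],[[0,0,0.027],[0,0,0],25]]'

```text
time_s: 12.77
tcp_pos: [0.605, -0.008, 0.0628]
tcp_rot: [0.707, 0.707, -0.0, -0.0]
force: [-0.0, -0.7, 0.3]
grip_width: 0.405
```

```bash
python3 - <<'E'
from h import *
for i in range(3): to((.6039,-.0083,.037),90);c=cap('wrist')
stem(c,.1,.112)
E
```

```text
t 12.77 tcp [ 0.605  -0.008   0.0628] F [-0.  -0.7  0.3] Tq [-0.01  0.02  0.02] w 0.405 q7 -0.33 
  shift mm [-0.3 -1.1 25.8] turn deg [-0.01  0.01  0.02]
t 12.82 tcp [ 0.6049 -0.0079  0.0627] F [-0.4  0.7 -0.7] Tq [-0.01 -0.    0.01] w 0.399 q7 -0.33 
  shift mm [-0.4 -1.  25.7] turn deg [-0.02  0.    0.03]
t 12.87 tcp [ 0.6051 -0.0078  0.063 ] F [-0.5  0.1 -0.2] Tq [0.03 0.02 0.02] w 0.399 q7 -0.33 
  shift mm [-0.5 -1.2 26. ] turn deg [-0.    0.    0.04]
stem 2457 mid [ -0.29  -2.07 -42.97] ptp [37.3 40.  12. ] world [ 0.6035 -0.0065  0.1025]
```

```bash
cat >> h.py <<'E'
def inner(c,R0=9,z0=-50,z1=-36):
    P=cloud(c);T=c['T']@np.linalg.inv(c['T_tool_cam']);Q=((P-T[:3,3])@T[:3,:3])*1e3
    hsv=cv2.cvtColor(c['img'],cv2.COLOR_BGR2HSV)
    for a in np.arange(z0,z1,2):
        m=(np.hypot(Q[...,0],Q[...,1])<R0)&(Q[...,2]>a)&(Q[...,2]<a+2)&(hsv[...,1]<80);q=Q[m]
        if len(q)>8: print('in',a,len(q),'mid',((q.min(0)+q.max(0))/2).round(2)[:2],'ptp',np.ptp(q,axis=0).round(1)[:2])
E
python3 - <<'E'
from h import *
c=cap('wrist');inner(c,11,-52,-30);held(c,(2,90,50),(13,255,255),.003,(.013,.019))
E
```

```text
in -48 24 mid [ 0.52 -1.97] ptp [4.4 5.6]
in -46 81 mid [ 0.69 -1.75] ptp [7.1 8. ]
in -44 99 mid [ 1.1  -1.76] ptp [8.2 9. ]
in -42 132 mid [-0.02 -1.78] ptp [12.2 11.1]
in -40 121 mid [-0.79 -2.04] ptp [12.7 11.6]
in -38 42 mid [ 3.36 -1.55] ptp [ 4.8 10.8]
in -36 47 mid [ 3.12 -1.57] ptp [ 5.  10.9]
in -34 47 mid [ 2.88 -1.58] ptp [ 5.7 11.1]
in -32 36 mid [ 3.65 -1.82] ptp [ 3.8 10.6]
held n 2004 mid [ -0.33  -0.83 -38.43] fit [ 0.16 -0.83] ptp [37.7 34.6  5. ] ztop -38.9 slope [0.003 0.   ]
```

send_rows --motion '[[[-0.0002,-0.001,0],[0,0,0],25],[[-0.0002,-0.001,0.003],[0,0,0],25],[[-0.0002,-0.001,0.006],[0,0,0],25],[[-0.0002,-0.001,0.009],[0,0,0],25],[[-0.0002,-0.001,0.012],[0,0,0],25]]'

```text
time_s: 13.38
tcp_pos: [0.604, -0.0078, 0.0507]
tcp_rot: [0.707, 0.707, -0.0, -0.0]
force: [0.8, 1.0, -1.3]
grip_width: 0.404
```

send_rows --motion '[[[0,0,0.002],[0,0,0],25],[[0,0,0.004],[0,0,0],25],[[0,0,0.006],[0,0,0],25],[[0,0,0.008],[0,0,0],25],[[0,0,0.009],[0,0,0],25]]'

```text
time_s: 13.8
tcp_pos: [0.604, -0.0078, 0.0418]
tcp_rot: [0.707, 0.707, -0.0, -0.0]
force: [-0.1, -0.8, -0.9]
grip_width: 0.4
```

```bash
python3 - <<'E'
from h import *
for i in range(2): to((.6039,-.0083,.037),90);c=cap('wrist')
held(c,(2,90,50),(13,255,255),.003,(.013,.019));
E
```

```text
t 13.8 tcp [ 0.604  -0.0078  0.0418] F [-0.1 -0.8 -0.9] Tq [ 0.03 -0.01  0.01] w 0.4 q7 -0.34 
  shift mm [-0.5 -0.1  4.8] turn deg [-0.01  0.    0.05]
t 13.85 tcp [ 0.6039 -0.0078  0.0417] F [ 0.   0.  -0.8] Tq [ 0.02  0.03 -0.04] w 0.405 q7 -0.34 
  shift mm [-0.5  0.   4.7] turn deg [-0.03  0.    0.05]
held n 194 mid [  0.17  -0.69 -52.93] fit [-11.5    5.56] ptp [13.3 20.9  7.8] ztop -51.6 slope [-0.032  0.026]
```

send_rows --motion '[[[0,0,0.001],[0,0,0],25],[[0,0,0.002],[0,0,0],25],[[0,0,0.003],[0,0,0],25],[[0,0,0.004],[0,0,0],25],[[0,0,0.0045],[0,0,0],25]]'

```text
time_s: 14.32
tcp_pos: [0.6042, -0.0077, 0.0377]
tcp_rot: [0.707, 0.707, 0.0, 0.0]
force: [-1.1, -1.3, 3.6]
grip_width: 0.398
```

send_rows --motion '[[[0,0,0],[0,0,0],45],[[0,0,0],[0,0,0],60],[[0,0,0],[0,0,0],60],[[0,0,-0.02],[0,0,0],60],[[0,0,-0.05],[0,0,0],60]]'

```text
time_s: 14.73
tcp_pos: [0.6016, -0.0081, 0.0853]
tcp_rot: [0.707, 0.707, -0.002, -0.002]
force: [0.5, -0.7, 0.3]
grip_width: 0.599
```

send_rows --motion '[[[0,0,-0.03],[0,0,0],70],[[0,0,-0.05],[0,0,0],70],[[0.03,-0.01,-0.05],[0,0,0],70],[[0.065,-0.03,-0.05],[0,0,0],70],[[0.1,-0.05,-0.05],[0,0,0],70]]'

```text
time_s: 15.15
tcp_pos: [0.554, 0.0926, 0.138]
tcp_rot: [0.708, 0.706, 0.001, 0.0]
force: [0.6, 1.3, -0.5]
grip_width: 0.699
```

send_rows --motion '[[[0.035,-0.02,0],[0,0,0],70],[[0.07,-0.04,0],[0,0,0],70],[[0.1,-0.05,0],[0,0,0],70],[[0.1,-0.05,0],[0,0,0],70],[[0.1,-0.05,0],[0,0,0],70]]'

```text
time_s: 15.57
tcp_pos: [0.5029, 0.1945, 0.1378]
tcp_rot: [0.705, 0.709, 0.0, -0.0]
force: [-0.1, -1.0, -0.2]
grip_width: 0.701
```

```bash
python3 - <<'E'
from h import *
to((.5048,.2252,.0),90);c=cap('wrist');np.save('w8.npy',c,allow_pickle=True);cv2.imwrite('pics/w8.png',c['img'])
P=cloud(c);T=c['T']@np.linalg.inv(c['T_tool_cam']);Q=((P-T[:3,3])@T[:3,:3])*1e3
m=(abs(P[...,0]-.505)<.04)&(abs(P[...,1]-.225)<.04)&(P[...,2]>.013)&(P[...,2]<.03)
k=P[m];print(len(k),k.min(0),k.max(0),np.median(k[:,2]),cv2.minAreaRect((k[:,:2]*1e3).astype(np.float32)))
k=Q[m];print('tool',cv2.minAreaRect(k[:,:2].astype(np.float32)))
t=cap('scene');P=cloud(t);q=P.reshape(-1,3);hsv=cv2.cvtColor(t['img'],cv2.COLOR_BGR2HSV).reshape(-1,3)
k=q[(abs(q[:,0]-.603)<.025)&(abs(q[:,1]+.008)<.025)&(hsv[:,1]>90)&(hsv[:,0]<13)&(q[:,2]>.055)&(q[:,2]<.085)];print('washer',len(k),k.min(0),k.max(0))
E
```

```text
t 15.57 tcp [0.5029 0.1945 0.1378] F [-0.1 -1.  -0.2] Tq [-0.03 -0.01  0.03] w 0.701 q7 -0.68 
  shift mm [ 30.6   2.  137.9] turn deg [ 0.01 -0.04  0.32]
1799 [0.48721863 0.20699264 0.01305135] [0.53017635 0.25111891 0.0202146 ] 0.017848970202363867 ((508.4749450683594, 229.0362548828125), (42.426761627197266, 42.099464416503906), 87.0617446899414)
tool ((34.45524597167969, 5.72332763671875), (42.42722702026367, 42.09932327270508), 3.2583043575286865)
washer 65 [ 0.58666267 -0.02483072  0.06930861] [0.62215917 0.01211711 0.07788155]
```

View pics/w8.png

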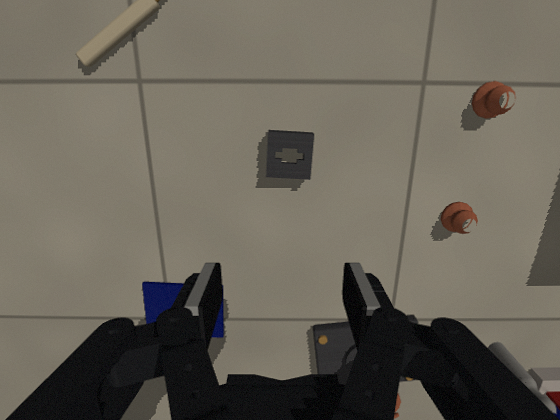

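send_rows --motion '[[[0.02,0.003,0.025],[0,0,1.6],75],[[0.0345,0.0064,0.06],[0,0,3.2],75],[[0.0345,0.0064,0.095],[0,0,3.2],75],[[0.0345,0.0064,0.13],[0,0,3.2],75],[[0.0345,0.0064,0.15],[0,0,3.2],75]]'

```text
time_s: 16.08
tcp_pos: [0.5094, 0.2239, -0.0161]
tcp_rot: [0.727, 0.687, -0.002, -0.0]
force: [0.2, -0.5, 0.1]
grip_width: 0.749
```

send_rows --motion '[[[0,0,0.008],[0,0,0],70],[[0,0,0.015],[0,0,0],70],[[0,0,0.0165],[0,0,0],70],[[0,0,0.0165],[0,0,0],70],[[0,0,0.0165],[0,0,0],70]]'

```text
time_s: 16.5
tcp_pos: [0.5114, 0.2269, -0.0276]
tcp_rot: [0.726, 0.687, 0.001, 0.0]
force: [-0.2, -0.4, -0.5]
grip_width: 0.702
```

```bash
cat >> h.py <<'E'
def ret(c):
    P=cloud(c);T=c['T']@np.linalg.inv(c['T_tool_cam']);Q=((P-T[:3,3])@T[:3,:3])*1e3
    m=(np.hypot(Q[...,0],Q[...,1])<29)&(abs(Q[...,1])<20.)&(Q[...,2]<-30)&(Q[...,2]>-60)
    q=Q[m];h=np.histogram(q[:,2],np.arange(-60,-28,1));i=h[0].argmax();z=h[1][i];k=q[abs(q[:,2]-z-.5)<1.5]
    r=cv2.minAreaRect(k[:,:2].astype(np.float32));print('ret top z',z+.5,len(k),'x',k[:,0].min().round(1),k[:,0].max().round(1),'y',k[:,1].min().round(1),k[:,1].max().round(1),'rect',np.round(r[0],2),np.round(r[1],1),round(r[2],2))
    return Q,k
E
python3 - <<'E'
from h import *
to((.5085,.229,-.029),87.06);c=cap('wrist');ret(c);to((.5085,.229,-.029),87.06)
E
```

```text
t 16.5 tcp [ 0.5114  0.2269 -0.0276] F [-0.2 -0.4 -0.5] Tq [0.03 0.01 0.02] w 0.702 q7 -0.92 
  shift mm [ 1.9 -3.   1.4] turn deg [ 0.11 -0.06 -0.24]
ret top z -45.5 5591 x -19.7 23.9 y -20.0 18.5 rect [ 2.05 -0.84] [38.5 43.6] 89.75
t 16.55 tcp [ 0.5113  0.2269 -0.0276] F [-0.2 -0.3 -0.3] Tq [-0.04 -0.01 -0.02] w 0.703 q7 -0.92 
  shift mm [ 1.9 -3.   1.4] turn deg [ 0.12 -0.06 -0.23]
```

send_rows --motion '[[[0.002,-0.0018,0.001],[0,0,0],70],[[0.002,-0.0018,0.001],[0,0,0],60],[[0.002,-0.0018,0.001],[0,0,0],40],[[0.002,-0.0018,0.001],[0,0,0],30],[[0.002,-0.0018,0.001],[0,0,0],30]]'

```text
time_s: 16.97
tcp_pos: [0.5088, 0.2292, -0.0291]
tcp_rot: [0.726, 0.688, 0.0, 0.0]
force: [-1.8, -1.0, 9.0]
grip_width: 0.477
```

send_rows --motion '[[[0,0,-0.01],[0,0,0],30],[[0,0,-0.04],[0,0,0],30],[[-0.01,0,-0.08],[0,0,0],30],[[-0.04,0.01,-0.12],[0,0,0],30],[[-0.075,0.03,-0.15],[0,0,0],30]]'

```text
time_s: 17.38
tcp_pos: [0.5275, 0.1668, 0.1124]
tcp_rot: [0.724, 0.689, 0.001, -0.0]
force: [2.3, -0.5, -1.6]
grip_width: 0.479
```

```bash
python3 - <<'E'
from h import *
to((.605,-.085,.14),87);c=cap('wrist');Q,k=ret(c);to((.605,-.085,.14),87)
# slot/hole pixels: points inside rect well below the top
m=(abs(Q[...,0])<16)&(abs(Q[...,1]+.7)<16)
np.save('w9.npy',c,allow_pickle=True);cv2.imwrite('pics/w9.png',cv2.resize(c['img'][220:340,210:350],None,fx=4,fy=4,interpolation=2))
E
```

```text
t 17.38 tcp [0.5275 0.1668 0.1124] F [ 2.3 -0.5 -1.6] Tq [ 0.01 -0.11  0.01] w 0.479 q7 -0.69 
  shift mm [-247.6   89.9  -28.1] turn deg [ 0.05 -0.12  0.16]
ret top z -46.5 5804 x -22.1 21.9 y -20.0 20.0 rect [-0.08  0.01] [43.9 40. ] 0.05
t 17.43 tcp [0.5344 0.1579 0.1163] F [ 5.  -6.2  2.3] Tq [-0.46 -0.42 -0.01] w 0.473 q7 -0.68 
  shift mm [-238.3   85.2  -22.6] turn deg [ 0.5   0.08 -0.42]
```

View pics/w9.png

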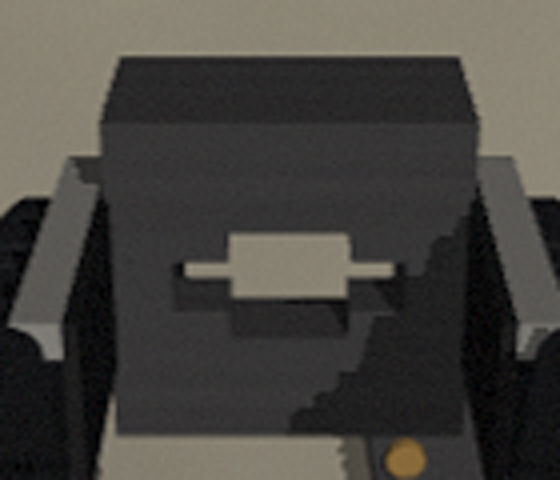

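send_rows --motion '[[[-0.025,0.015,-0.02],[0,0,0],30],[[-0.055,0.03,-0.025],[0,0,0],30],[[-0.085,0.045,-0.025],[0,0,0],30],[[-0.115,0.06,-0.025],[0,0,0],30],[[-0.145,0.075,-0.025],[0,0,0],30]]'

```text
time_s: 17.85
tcp_pos: [0.5957, 0.014, 0.1346]
tcp_rot: [0.726, 0.687, 0.0, 0.0]
force: [0.5, 0.0, -1.8]
grip_width: 0.478
```

send_rows --motion '[[[-0.025,0.01,0],[0,0,-6.6],30],[[-0.05,0.02,0],[0,0,-13.2],30],[[-0.07,0.03,0],[0,0,-19.8],30],[[-0.08,0.035,0],[0,0,-26.4],30],[[-0.08,0.035,0],[0,0,-33],30]]'

```text
time_s: 18.27
tcp_pos: [0.6265, -0.0708, 0.1338]
tcp_rot: [0.501, 0.865, -0.001, 0.0]
force: [0.9, -0.2, -2.2]
grip_width: 0.477
```

```bash
python3 - <<'E'
from h import *
c=np.load('w9.npy',allow_pickle=True).item()
def toolpl(c,u,v,z):
    c=dict(c);c['T']=c['T_tool_cam'];o,d=ray(c,u,v);return (o+d*(z-o[2])/d[2])*1e3
for n,(a,b) in {'hole+x':(229,233),'hole-x':(347,337),'slotL':(173,285),'slotR':(404,285),'hole+xR':(349,233),'hole-xL':(231,337)}.items(): print(n,toolpl(c,210+(a+.5)/4-.5,220+(b+.5)/4-.5,-.0468)[:2].round(2))
to((.6405,-.0733,.14),119.9)
E
```

```text
hole+x [ 6.94 -7.47]
hole-x [-7.02  6.16]
slotL [  0.06 -14.04]
slotR [ 0.07 12.63]
hole+xR [6.95 6.17]
hole-xL [-7.03 -7.45]
t 18.27 tcp [ 0.6265 -0.0708  0.1338] F [ 0.9 -0.2 -2.2] Tq [-0.   -0.01 -0.01] w 0.477 q7 0.27 
  shift mm [-9.2 10.8 -6.2] turn deg [-0.07  0.09 -0.03]
```

```bash
python3 - <<'E'
from h import *
c=cap('wrist');np.save('w10.npy',c,allow_pickle=True);to((.6405,-.0733,.14),119.9)
stem(c,.102,.112);stem(c,.0735,.0765);ret(c)
hsv=cv2.cvtColor(c['img'],cv2.COLOR_BGR2HSV)
P=cloud(c);T=c['T']@np.linalg.inv(c['T_tool_cam']);Q=((P-T[:3,3])@T[:3,:3])*1e3
m=(cv2.inRange(hsv,(2,90,50),(14,255,255))>0)&(abs(P[...,0]-.603)<.02)&(abs(P[...,1]+.0085)<.02)&(P[...,2]>.085)&(P[...,2]<.096)
q=Q[m];mid=q.mean(0);A=q[q[:,1]<mid[1]].mean(0);B=q[q[:,1]>=mid[1]].mean(0);print(len(q),'lugs',A.round(2),B.round(2),'mid',((A+B)/2).round(2),'angle from tool y',np.degrees(np.arctan2(*(B-A)[:2])).round(2), np.linalg.norm((B-A)[:2]).round(1),'h',P[m][:,2].max())
E
```

```text
t 18.32 tcp [ 0.626  -0.0689  0.1337] F [-0.  -0.2 -1.3] Tq [-0.   -0.03  0.01] w 0.476 q7 0.27 
  shift mm [-11.2  10.2  -6.3] turn deg [-0.06  0.03  0.54]
stem 291 mid [65.49 10.83 27.23] ptp [11.7 11.3  8.8] world [ 0.6031 -0.0084  0.1053]
stem 1405 mid [65.65 10.94 58.61] ptp [37.3 37.   3. ] world [ 0.6024 -0.0078  0.0753]
ret top z -46.5 5852 x -21.2 22.3 y -20.0 20.0 rect [0.61 0.02] [43.5 40. ] 0.08
91 lugs [65.86  2.4  41.12] [65.85 20.22 41.29] mid [65.85 11.31 41.2 ] angle from tool y -0.04 17.8 h 0.09445099340067092
```

send_rows --motion '[[[0.03,0.005,0],[0,0,0],30],[[0.055,0.01,0],[0,0,0],30],[[0.0655,0.0115,0],[0,0,0],30],[[0.0655,0.0115,0.01],[0,0,0],30],[[0.0655,0.0115,0.03],[0,0,0],30]]'

```text
time_s: 18.73
tcp_pos: [0.6049, -0.0024, 0.106]
tcp_rot: [0.501, 0.865, 0.001, 0.002]
force: [0.4, -0.7, -2.1]
grip_width: 0.477
```

send_rows --motion '[[[0,0,0.01],[0,0,0],30],[[0,0,0.015],[0,0,0],30],[[0,0,0.02],[0,0,0],30],[[0,0,0.025],[0,0,0],30],[[0,0,0.026],[0,0,0],30]]'

```text
time_s: 19.15
tcp_pos: [0.6033, -0.004, 0.0774]
tcp_rot: [0.501, 0.865, -0.0, -0.0]
force: [-0.5, 0.3, -0.6]
grip_width: 0.474
```

```bash
python3 - <<'E'
from h import *
for i in range(3): to((.6038,-.0081,.053),119.9);c=cap('wrist')
inner(c,7,-54,-24)
E
```

```text
t 19.15 tcp [ 0.6033 -0.004   0.0774] F [-0.5  0.3 -0.6] Tq [-0.07 -0.02 -0.02] w 0.474 q7 0.12 
  shift mm [-3.8 -1.6 24.4] turn deg [-0.03 -0.01 -0.09]
t 19.2 tcp [ 0.6034 -0.0038  0.0777] F [-0.1  0.4 -1. ] Tq [-0.    0.02  0.01] w 0.476 q7 0.12 
  shift mm [-3.9 -1.7 24.7] turn deg [-0.02 -0.01 -0.08]
t 19.25 tcp [ 0.6036 -0.0037  0.0781] F [-0.1 -0.  -1.4] Tq [-0.01 -0.02 -0.04] w 0.475 q7 0.12 
  shift mm [-3.9 -2.  25.1] turn deg [ 0.    0.   -0.07]
in -48 25 mid [-4.61  2.17] ptp [4.7 8.9]
in -46 19 mid [-6.4   0.33] ptp [0.8 5.2]
in -44 14 mid [-4.57  1.76] ptp [4.7 9.1]
in -42 20 mid [-4.69  1.78] ptp [4.4 9.2]
in -32 19 mid [-3.51 -2.44] ptp [3.4 6.2]
in -30 9 mid [-4.25 -1.14] ptp [2.5 5.7]
```

send_rows --motion '[[[-0.0039,-0.0017,0],[0,0,0],30],[[-0.0039,-0.0017,0],[0,0,0],30],[[-0.0039,-0.0017,0.004],[0,0,0],30],[[-0.0039,-0.0017,0.008],[0,0,0],30],[[-0.0039,-0.0017,0.01],[0,0,0],30]]'

```text
time_s: 19.72
tcp_pos: [0.6036, -0.0079, 0.0673]
tcp_rot: [0.501, 0.865, -0.0, -0.0]
force: [-0.2, -0.7, -1.3]
grip_width: 0.475
```

```bash
python3 - <<'E'
from h import *
for i in range(3): to((.6038,-.0081,.053),119.9);c=cap('wrist')
inner(c,7,-54,-24)
P=cloud(c);T=c['T']@np.linalg.inv(c['T_tool_cam']);Q=((P-T[:3,3])@T[:3,:3])*1e3
cv2.imwrite('pics/w11.png',cv2.resize(c['img'][220:340,210:350],None,fx=4,fy=4,interpolation=2))
E
```

```text
t 19.72 tcp [ 0.6036 -0.0079  0.0673] F [-0.2 -0.7 -1.3] Tq [-0.03  0.03  0.01] w 0.475 q7 0.12 
  shift mm [-0.3  0.1 14.3] turn deg [-0.03 -0.02 -0.05]
t 19.77 tcp [ 0.6034 -0.0079  0.0671] F [ 0.3 -0.6 -1. ] Tq [0.03 0.04 0.04] w 0.476 q7 0.12 
  shift mm [-0.4  0.3 14.1] turn deg [-0.06 -0.03 -0.04]
t 19.82 tcp [ 0.6034 -0.0078  0.0673] F [ 0.2  0.6 -1.6] Tq [-0.06  0.01  0.04] w 0.474 q7 0.12 
  shift mm [-0.4  0.2 14.3] turn deg [-0.06 -0.03 -0.04]
in -48 21 mid [-6.3  -0.61] ptp [1.2 6.1]
in -46 27 mid [-6.36  0.09] ptp [1.2 5.7]
in -44 36 mid [-1.79  1.5 ] ptp [10.   9.5]
in -42 90 mid [-1.67 -0.4 ] ptp [10.6  7.7]
in -40 54 mid [ 0.01 -0.15] ptp [ 5.7 10.2]
in -38 48 mid [-2.15 -0.14] ptp [ 7.9 11.4]
in -36 49 mid [-3.87 -0.63] ptp [ 5.4 11.5]
```

View pics/w11.png

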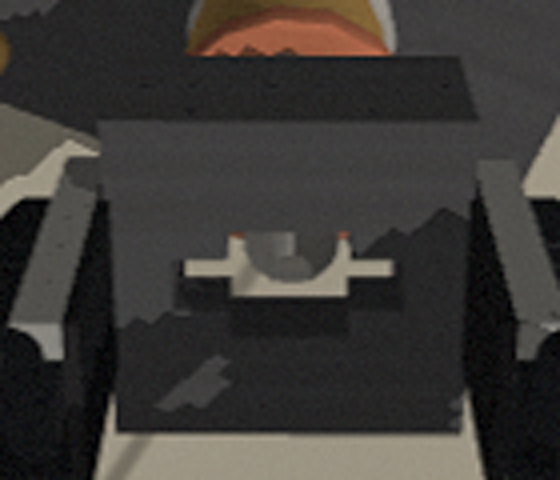

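send_rows --motion '[[[-0.0003,0.0003,0],[0,0,0],30],[[-0.0003,0.0003,0.003],[0,0,0],30],[[-0.0003,0.0003,0.006],[0,0,0],30],[[-0.0003,0.0003,0.009],[0,0,0],30],[[-0.0003,0.0003,0.0105],[0,0,0],30]]'

```text
time_s: 20.28
tcp_pos: [0.604, -0.0081, 0.0569]
tcp_rot: [0.501, 0.865, -0.0, -0.0]
force: [-1.1, 0.2, -0.8]
grip_width: 0.48
```

send_rows --motion '[[[0,0,0.0005],[0,0,0],30],[[0,0,0.001],[0,0,0],30],[[0,0,0.0015],[0,0,0],30],[[0,0,0.002],[0,0,0],30],[[0,0,0.002],[0,0,0],30]]'

```text
time_s: 20.7
tcp_pos: [0.6043, -0.0079, 0.0555]
tcp_rot: [0.501, 0.865, 0.0, 0.0]
force: [-0.6, 0.1, -1.2]
grip_width: 0.474
```

send_rows --motion '[[[0,0,0.0005],[0,0,0],30],[[0,0,0.001],[0,0,0],30],[[0,0,0.0015],[0,0,0],30],[[0,0,0.002],[0,0,0],30],[[0,0,0.002],[0,0,0],30]]'

```text
time_s: 21.12
tcp_pos: [0.6042, -0.008, 0.0534]
tcp_rot: [0.501, 0.865, -0.0, -0.0]
force: [0.2, 0.3, -0.8]
grip_width: 0.475
```

send_rows --motion '[[[0,0,0.0005],[0,0,0],30],[[0,0,0.001],[0,0,0],30],[[0,0,0.0013],[0,0,0],30],[[0,0,0.0015],[0,0,0],30],[[0,0,0.0015],[0,0,0],30]]'

```text
time_s: 21.53
tcp_pos: [0.6043, -0.008, 0.0519]
tcp_rot: [0.501, 0.865, -0.0, -0.0]
force: [-0.1, 0.3, -1.1]
grip_width: 0.473
```

send_rows --motion '[[[0,0,0.0003],[0,0,0],30],[[0,0,0.0006],[0,0,0],30],[[0,0,0.0008],[0,0,0],30],[[0,0,0.001],[0,0,0],30],[[0,0,0.001],[0,0,0],30]]'

```text
time_s: 21.95
tcp_pos: [0.6043, -0.008, 0.0509]
tcp_rot: [0.501, 0.865, -0.0, -0.0]
force: [0.2, 0.2, -1.7]
grip_width: 0.476
```

send_rows --motion '[[[0,0,0.001],[0,0,0],30],[[0,0,0.002],[0,0,0],30],[[0,0,0.0025],[0,0,0],30],[[0,0,0.003],[0,0,0],30],[[0,0,0.003],[0,0,0],30]]'

```text
time_s: 22.37
tcp_pos: [0.6042, -0.008, 0.0479]
tcp_rot: [0.501, 0.865, -0.0, -0.0]
force: [0.6, 0.0, -1.3]
grip_width: 0.478
```

send_rows --motion '[[[0,0,0.0005],[0,0,0],30],[[0,0,0.001],[0,0,0],30],[[0,0,0.0015],[0,0,0],30],[[0,0,0.002],[0,0,0],30],[[0,0,0.002],[0,0,0],30]]'

```text
time_s: 22.78
tcp_pos: [0.6044, -0.0079, 0.0462]
tcp_rot: [0.501, 0.865, 0.0, 0.0]
force: [-1.4, -0.6, 1.9]
grip_width: 0.474
```

send_rows --motion '[[[0,0,0.0007],[0,0,0],30],[[0,0,0.0014],[0,0,0],30],[[0,0,0.0021],[0,0,0],30],[[0,0,0.0028],[0,0,0],30],[[0,0,0.003],[0,0,0],30]]'

```text
time_s: 23.2
tcp_pos: [0.6044, -0.008, 0.043]
tcp_rot: [0.501, 0.865, 0.0, 0.0]
force: [-1.2, -0.2, 3.8]
grip_width: 0.472
```

send_rows --motion '[[[0,0,0.0006],[0,0,0],30],[[0,0,0.0012],[0,0,0],30],[[0,0,0.0018],[0,0,0],30],[[0,0,0.002],[0,0,0],30],[[0,0,0.002],[0,0,0],30]]'

```text
time_s: 23.62
tcp_pos: [0.6045, -0.008, 0.0411]
tcp_rot: [0.501, 0.865, 0.0, 0.0]
force: [-1.6, -0.4, 5.9]
grip_width: 0.476
```

```bash
python3 - <<'E'
from h import *
for i in range(2): to((.6038,-.0081,.0395),119.9);c=cap('wrist')
ret(c)
t=cap('scene');P=cloud(t);q=P.reshape(-1,3);k=q[(abs(q[:,0]-.603)<.025)&(abs(q[:,1]+.008)<.025)&(q[:,2]>.1)];print('tip',len(k),k[:,2].max() if len(k) else 0)
E
```

```text
t 23.62 tcp [ 0.6045 -0.008   0.0411] F [-1.6 -0.4  5.9] Tq [-0.07  0.31  0.03] w 0.476 q7 0.1 
  shift mm [ 0.2 -0.6  1.6] turn deg [ 0.01  0.01 -0.05]
t 23.67 tcp [ 0.6044 -0.0079  0.0411] F [-2.   0.1  5.5] Tq [-0.09  0.35 -0.03] w 0.475 q7 0.1 
  shift mm [ 0.2 -0.6  1.6] turn deg [ 0.01  0.01 -0.04]
ret top z -46.5 5194 x -21.1 22.1 y -20.0 19.9 rect [ 0.49 -0.03] [43.2 39.9] 0.01
tip 991 0.5258908912464066
```

send_rows --motion '[[[0,-0.0002,0.0005],[0,0,0],30],[[0,-0.0004,0.001],[0,0,0],30],[[0,-0.0004,0.0015],[0,0,0],30],[[0,-0.0004,0.0019],[0,0,0],30],[[0,-0.0004,0.0019],[0,0,0],30]]'

```text
time_s: 24.18
tcp_pos: [0.6044, -0.008, 0.0394]
tcp_rot: [0.501, 0.865, 0.0, 0.0]
force: [-1.3, 0.8, 6.5]
grip_width: 0.475
```

send_rows --motion '[[[0,0,0],[0,0,-3],30],[[0.0001,0,0],[0,0,-7],30],[[0.0001,0,0],[0,0,-11],30],[[0.0002,0,0],[0,0,-15],30],[[0.0002,0,0],[0,0,-15],30]]'

```text
time_s: 24.6
tcp_pos: [0.6046, -0.0078, 0.0395]
tcp_rot: [0.382, 0.924, 0.0, 0.001]
force: [0.4, -0.6, 6.7]
grip_width: 0.474
```

send_rows --motion '[[[0.0001,0,0],[0,0,-6],30],[[0.0002,0,0],[0,0,-12],30],[[0.0002,0,0],[0,0,-18],30],[[0.0003,-0.0001,0],[0,0,-24],30],[[0.0004,-0.0001,0],[0,0,-30],30]]'

```text
time_s: 25.02
tcp_pos: [0.6043, -0.0075, 0.0396]
tcp_rot: [0.129, 0.992, 0.0, 0.001]
force: [-0.2, 0.2, 6.5]
grip_width: 0.477
```

send_rows --motion '[[[0.0001,0,0],[0,0,-6],30],[[0.0002,0,0],[0,0,-12],30],[[0.0003,0,0],[0,0,-18],30],[[0.0003,-0.0001,0],[0,0,-24],30],[[0.0003,-0.0001,0],[0,0,-24],30]]'

```text
time_s: 25.43
tcp_pos: [0.604, -0.0075, 0.0395]
tcp_rot: [-0.08, 0.997, 0.0, 0.001]
force: [0.1, -0.6, 6.9]
grip_width: 0.475
```

```bash
python3 - <<'E'
from h import *
for i in range(2): to((.6038,-.0081,.042),189);c=cap('wrist')
ret(c)
E
```

```text
t 25.43 tcp [ 0.604  -0.0075  0.0395] F [ 0.1 -0.6  6.9] Tq [-0.2   0.    0.03] w 0.475 q7 1.11 
  shift mm [ 0.3 -0.6 -2.5] turn deg [0.04 0.09 0.23]
t 25.48 tcp [ 0.604  -0.0075  0.0395] F [0.5 0.  7. ] Tq [0.03 0.03 0.06] w 0.471 q7 1.11 
  shift mm [ 0.3 -0.6 -2.5] turn deg [ 0.04  0.09 -0.05]
ret top z -46.5 5229 x -21.3 22.5 y -20.0 20.0 rect [0.61 0.01] [40.  43.8] 89.98
```

send_rows --motion '[[[0,0,-0.0006],[0,0,0],30],[[0,0,-0.0012],[0,0,0],30],[[0,0,-0.0018],[0,0,0],30],[[0,0,-0.0023],[0,0,0],30],[[0,0,-0.0023],[0,0,0],30]]'

```text
time_s: 25.95
tcp_pos: [0.6039, -0.0075, 0.0418]
tcp_rot: [-0.077, 0.997, 0.0, 0.001]
force: [-0.3, -0.1, 4.8]
grip_width: 0.477
```

send_rows --motion '[[[0,0,0],[0,0,0],50],[[0,0,0],[0,0,0],65],[[0,0,0],[0,0,0],70],[[0,0,0],[0,0,0],70],[[0,0,-0.01],[0,0,0],70]]'

```text
time_s: 26.37
tcp_pos: [0.6018, -0.0082, 0.0498]
tcp_rot: [-0.077, 0.997, -0.0, -0.002]
force: [-0.0, 0.3, 0.8]
grip_width: 0.698
```

send_rows --motion '[[[0,0,-0.03],[0,0,0],70],[[0,0,-0.06],[0,0,0],70],[[0,0,-0.09],[0,0,0],70],[[0.01,0,-0.1],[0,0,0],70],[[0.03,0,-0.11],[0,0,0],70]]'

```text
time_s: 26.78
tcp_pos: [0.5753, -0.0115, 0.1637]
tcp_rot: [-0.077, 0.997, 0.0, 0.002]
force: [-0.6, -1.0, 0.2]
grip_width: 0.701
```

send_rows --motion '[[[-0.03,0,-0.01],[0,0,0],70],[[-0.06,0,-0.01],[0,0,0],70],[[-0.09,0,-0.01],[0,0,0],70],[[-0.09,0,-0.01],[0,0,0],70],[[-0.09,0,-0.01],[0,0,0],70]]'

```text
time_s: 27.2
tcp_pos: [0.6629, 0.0021, 0.1711]
tcp_rot: [-0.077, 0.997, 0.0, -0.0]
force: [-0.9, -0.9, -0.2]
grip_width: 0.699
```

```bash
python3 - <<'E'
from h import *
to((.6038,-.0081,.042),189);c=cap('wrist');s=cap('scene');cap('scene')
P=cloud(c);m=(abs(P[...,0]-.603)<.04)&(abs(P[...,1]+.008)<.04)&(P[...,2]>.083)&(P[...,2]<.091);k=P[m]
print(len(k),'ret top median',np.median(k[:,2]),cv2.minAreaRect((k[:,:2]*1e3).astype(np.float32)))
m=(abs(P[...,0]-.603)<.012)&(abs(P[...,1]+.008)<.012)&(P[...,2]>.1)&(P[...,2]<.115);print('tip z',P[m][:,2].max())
u,v=px(c,(.603,-.0085,.09)).astype(int);a=cv2.resize(c['img'][max(v-60,0):v+60,max(u-60,0):u+60],(480,480))
u,v=px(s,(.603,-.0085,.07)).astype(int);b=cv2.resize(s['img'][v-45:v+35,u-27:u+27],(320,480))
cv2.imwrite('pics/fin.png',np.hstack([a,b]))
E
```

```text
t 27.2 tcp [0.6629 0.0021 0.1711] F [-0.9 -0.9 -0.2] Tq [-0.03  0.05  0.06] w 0.699 q7 1.23 
  shift mm [ 59.9  -1.1 129.1] turn deg [ 0.06 -0.02 -0.13]
2472 ret top median 0.08921830376695655 ((603.368896484375, -7.679769515991211), (42.324886322021484, 42.098941802978516), 8.919898986816406)
tip z 0.11009002748161839
```

View pics/fin.png

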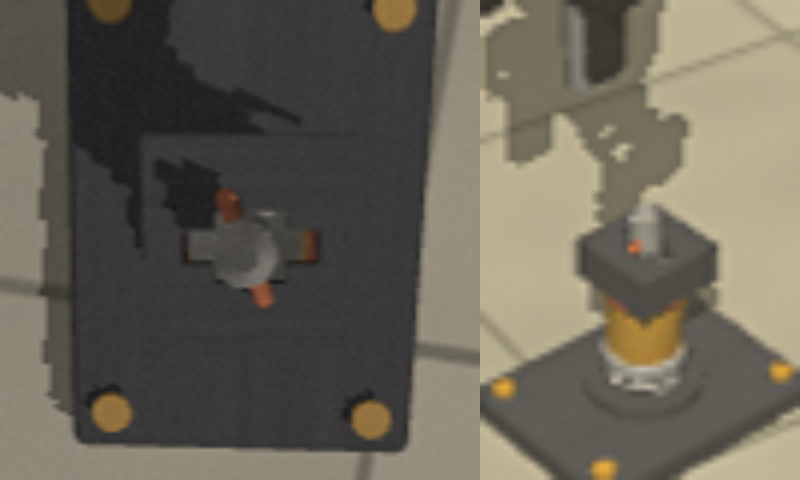

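The final view shows the lugs lying on top of the retainer, well across the slot. The retainer's top is at 89 mm, so its centre is at 80 mm, and the stem tip is back at 110 mm. The arm is clear of everything, so I'm handing in.

```bash
python3 -c "
from plant import bot
print(bot.job_done())"
```

```text
the job is handed in; nothing more can be done
None
```

The stack is built and locked, in the order asked: spacer on the seat, washer on the spacer, then the retainer. I fitted the retainer's keyhole over the lugs by eye, with the lugs measured at about 30° from world x. The force readings stayed at the free-hanging level as it passed them. I then pressed the seat down about 7.5 mm with roughly 7 N, turned the retainer 69° and let go. The run took about 27 s.

**Last checks:**
- The retainer's top is at 89.2 mm, so its centre is at about 80 mm, the locked height.
- The lugs lie across the plate, about 70° off the slot.
- The stem tip is back at 110.1 mm, so the stem has sprung back fully.
- The arm is clear of everything.

**What went wrong or disagreed:**
- **Tool point:** the visible fingertips sit about 32 mm behind the reported TCP. My first close on the spacer therefore shut above it without touching it, and I corrected for the offset from then on.
- **Washer pickup:** the fingertips briefly pressed the shelf with about 35 N, which is close to the 40 N limit set for the arm and gripper body.
- **Retainer alignment:** one measurement was taken while the arm was still moving and was about 4 mm off. I spotted and corrected it before the retainer reached the lugs.
- **Not re-measured at the end:** the bystanders. No move was aimed at them and no contact force was seen.

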